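# Gauge the filler nozzles

## Task

One or more of the three filler nozzles on the white board may still have the long restrictor sleeve inside. Working along the board from left to right (as seen from the robot), feed the 16 mm plug gauge from the stand gently into each mouth until it comes to a firm stop, never forcing it. Stand any nozzle that stops the gauge part-way upright in the steel pan, leave in their pockets those that take it up to its shoulder, put the gauge back fully home in its own hole in the stand, and leave everything else on the bench alone.

Things in the scene. Friction and masses are not known exactly. Their poses are not given: they have to be found in the camera images.
- board: the white nozzle board, fixed: 100 x 260 x 22 mm, its long side across the bench, with three round pockets 46 mm wide and 8 mm deep, 80 mm apart along its y; origin under its centre, x away from the robot, y to the left, z up
- place_left (a point): the left pocket of the white board as seen from the robot (left is towards +y): the point on the pocket's axis 60 mm above its floor (52 mm above the board's top), level with the mouth of a nozzle standing there; the nozzle may sit up to 2 mm off this axis. Axes as the board's
- place_middle (a point): the middle pocket of the white board as seen from the robot (left is towards +y): the point on the pocket's axis 60 mm above its floor (52 mm above the board's top), level with the mouth of a nozzle standing there; the nozzle may sit up to 2 mm off this axis. Axes as the board's
- place_right (a point): the right pocket of the white board as seen from the robot (left is towards +y): the point on the pocket's axis 60 mm above its floor (52 mm above the board's top), level with the mouth of a nozzle standing there; the nozzle may sit up to 2 mm off this axis. Axes as the board's
- nozzle_a_centre (a point): centre of a steel nozzle standing spout up in a pocket (which one varies), 30 mm above its underside, 30 mm below its mouth; z up. Flange 42 mm wide, 12 mm tall at the bottom, then a round spout 30 mm wide (grip here); 60 mm tall, about 0.3 kg. Bore 17.6 mm; loose inside rests an 11 mm restrictor sleeve, its top 47 mm below the mouth if short, 20 mm if long: alike outside; which has a long one is unknown
- nozzle_b_centre (a point): centre of a steel nozzle standing spout up in a pocket (which one varies), 30 mm above its underside, 30 mm below its mouth; z up. Flange 42 mm wide, 12 mm tall at the bottom, then a round spout 30 mm wide (grip here); 60 mm tall, about 0.3 kg. Bore 17.6 mm; loose inside rests an 11 mm restrictor sleeve, its top 47 mm below the mouth if short, 20 mm if long: alike outside; which has a long one is unknown
- nozzle_c_centre (a point): centre of a steel nozzle standing spout up in a pocket (which one varies), 30 mm above its underside, 30 mm below its mouth; z up. Flange 42 mm wide, 12 mm tall at the bottom, then a round spout 30 mm wide (grip here); 60 mm tall, about 0.3 kg. Bore 17.6 mm; loose inside rests an 11 mm restrictor sleeve, its top 47 mm below the mouth if short, 20 mm if long: alike outside; which has a long one is unknown
- nozzle_a: nozzle_a again; origin at the centre of its underside, z up along the bore
- nozzle_b: nozzle_b again; origin at the centre of its underside, z up along the bore
- nozzle_c: nozzle_c again; origin at the centre of its underside, z up along the bore
- gauge_grip (a point): half-way up the handle of the 16 mm plug gauge, on its axis, 71 mm above the tip, 33 mm above the shoulder's underside; z from tip to handle. The gauge stands pin down in the stand, 104 mm long, about 0.16 kg: pin 16 mm wide, 38 mm long, its tip chamfered 1.2 mm; a shoulder 25 mm wide, 5 mm thick; a ridged round aluminium handle 22 mm wide, 61 mm long
- gauge: the same 16 mm gauge; origin at its tip, z towards the handle. In a nozzle with a short sleeve the pin goes in its whole 38 mm, until the shoulder lands on the mouth; on a long sleeve it stops 20 mm in. The parts are rigid: feed slowly, for forces rise fast at a stop
- gauge_tip (a point): the centre of the tip of the 16 mm gauge's pin
- stand_hole (a point): mouth of the 16 mm gauge's own hole, level with the top of the grey gauge stand. The stand is fixed, 75 x 160 x 50 mm, with two holes 80 mm apart along its y: this one, 20 mm wide and 45 mm deep, at +y, and a 24 mm one at -y with the other gauge. A gauge fully home rests with its shoulder on the stand's top, its pin 38 mm deep. z up
- pan_floor (a point): the centre of the inner floor of the open stainless pan, 162 (x) x 176 (y) x 65 mm outside, walls and floor 3 mm thick, fixed and empty; z up. Pan and gauge stand may change sides of the bench
- gauge20_grip (a point): a bystander: the bigger 20 mm plug gauge in the stand's other hole, its handle 27 mm across; the point is half-way up the handle, like the other's
- clamp_centre (a point): a bystander: a steel pipe clamp ring 60 mm across and 16 mm tall lying on the bench; the point is its centre
- brush_middle (a point): a bystander: a nozzle brush 205 mm long and 18 mm thick lying on the bench; the point is its middle, x along it
- spatula: a bystander: a black spatula lying on the bench beyond the board; x along it
- jug: a bystander: a clear measuring jug with a handle, 110 mm wide and 160 mm tall; origin under its centre
- cup: a bystander: a steel cup 84 mm wide and 75 mm tall; origin under its centre
- spray: a bystander: a white bottle with a blue cap, 64 mm wide and 170 mm tall; origin under its centre
Things that resemble listed ones, but are neither listed nor needed, are in the scene too. What is shaped like the gauge but black is not meant.

How it is judged:
By the outcome, as a careful person would: the job done as asked, in the order asked, and still so for the second after the job is handed in, with the robot touching nothing.
It also fails if it takes over 72 s, if anything falls off the work surface, if the arm or the gripper's body presses on something with over 40 N, if the wrist force passes 120 N, or if a joint passes its speed limit or range.

## Robot

A 6-joint arm with a two-finger parallel gripper is mounted at the origin on the work surface. World frame = base frame: x ahead of the robot, y to its left, z up, the work surface at z = 0. Lengths are in m, angles in rad, forces in N, time in s.
With the tool pointing down it reaches from about 0.4 to 0.925 m from the base axis. Payload 3.4 kg.
Tool frame: the origin (TCP) lies at the very end of the fingers, on their centre line; the grasp point (between the pads) lies 19 mm behind it (robot.tcp_to_grasp is the distance from the TCP to the grasp point, in m); z points along the fingers, x is the direction in which the jaws open and shut, and the axes are right-handed (so a half turn about z gives the same grasp; the last joint's range is limited). The gripper opens to 85 mm and grips with 20 to 120 N. Pads are 22 mm wide; open, the fingers measure 114 mm over their backs; the gripper's body (76 mm by 85 mm) begins 54 mm behind the grasp point. The pads swing forward as they close: fully open they stand 13 mm farther back than shut.
Start: joints at [1.075, 0.307, 1.506, -0, 1.328, -0.073], TCP at [0.235, 0.525, 0.231] pointing down, gripper open.
Joint ranges: [-3.12, 3.12], [-1.05, 2.28], [0.14, 2.33], [-1.42, 4.57], [0.1, 2.73], [-2.68, 2.68]. Speed limits (rad/s): [2.57, 2.57, 3.14, 3.14, 3.14, 3.14].

## Interface

Orientations are given as a unit quaternion [x, y, z, w].
In Python, from plant import robot, imaging gives the robot as it stands.
- The arm moves only by the tool carry_out, never from a script. Its argument "rows" is a list of rows, each an object with "delta_pos": the shift along the tool's x, y, z in cm, a list of three; "rotation": the turn, a rotation vector about the tool's x, y, z in rad, a list of three; "fingers": the opening, from -1 (shut) to 1 (fully open). In form: [{"delta_pos": [tx, ty, tz], "rotation": [rx, ry, rz], "fingers": fingers}, ...]. A call has 1 to 5 rows; each row is the pose to reach, as a shift and turn from the pose commanded when the call began, along the tool's axes at that moment; what a row does not reach only later rows make up. A row lasts 1/10 s, in which the tool goes at most 50 mm and 8.59 degrees, less where a joint would pass 70% of its speed; a pose out of reach is approached as far as the arm can. A call with a gripper value outside its range is refused whole. The fingers move at their own pace and stop on an object; "newtons" is the grip in N (left out, the last holds). Time passes only in rows, so rows that repeat a pose let the fingers close. It gives the time, the measured TCP pose, the force and the opening at its end, in the units of the state.
- robot.get_state(): the state, without advancing time (a new reading comes with each control period).
- imaging.get_image(name): name is "scene" or "top" or "wrist"; returns the picture (384x512x3 uint8, red, green, blue); there is no depth.
- imaging.calibration(name): a dict with "intrinsics" (3x3 intrinsics, pixels), "dist_coeffs" ([k1, k2, p1, p2, k3] as OpenCV has them; the pictures are not rectified), "position" and "orientation" of the camera in the world; the wrist camera has in their place "hand_eye" (4x4, takes a point from camera to tool coordinates, whose origin is the TCP and whose axes are the tool frame's). Camera axes: x right, y up, looking along -z (the intrinsics and any distortion apply to the point x, -y, -z); pixel columns grow to the right and rows downward; lengths in m; the calibration is good to about 2 mm. A picture is of the moment at which its call begins: read the wrist's pose just before it. calibration takes no time and is no camera call.
- robot.hand_in(): hands the job in, once; it reports no verdict.
The state is a dict: "t": time; "q": joint angles; "joint_velocities": joint speeds; "effort": joint torques, N m; "ee_pos": TCP position; "tool_rot": TCP orientation; "force": force on the tool from outside, world axes, zero at the start; "wrist_torque": the same for the moment, N m; "grip_width": finger opening in m.
Only numpy, scipy, OpenCV 4.12 (cv2) and the standard library are available. Lean on these libraries where they do the work, as an engineer would, in place of code of your own. Each camera call takes 0.05 s, during which the arm holds its last target.

## Working session

There is one attempt and no reset: what is moved stays moved. The work goes in short steps, Python scripts to look and compute and a tool call to move; the robot and the scene stay as the last step left them, time stands still between calls to the robot, and variables do not carry over. Pictures are saved under pics/ and viewed, and the job is handed in when it is done.

Besides the shell and the picture viewer there is one more tool, called after "Emit:" as name(argument=value, ...), one argument or row to a line, values as JSON. carry_out: Moves the arm, as the interface text tells. Its arguments: {"type":"object","properties":{"rows":{"type":"array"},"newtons":{"type":"number"}},"required":["rows"]}

```bash
ls; mkdir -p pics
python3 - <<'E'
from plant import robot, imaging
import cv2
s=robot.get_state();print(s)
for n in ["scene","top","wrist"]:
    im=imaging.get_image(n);cv2.imwrite(f"pics/{n}0.png",im[:,:,::-1])
    print(n,imaging.calibration(n))
E
```

```text
pics
{'t': 0.0, 'q': array([ 1.07549221e+00,  3.07494868e-01,  1.50766923e+00, -2.23350390e-05,
        1.32839287e+00, -7.34980910e-02]), 'joint_velocities': array([-0.00025553, -0.00090775,  0.00049714, -0.00052682,  0.00108962,
       -0.00235666]), 'effort': array([-1.31816538e-03, -4.57546914e+01, -2.51917470e+01,  1.40084917e-04,
        1.33069174e-02,  5.53755399e-05]), 'ee_pos': array([0.23510667, 0.5239741 , 0.23042736]), 'tool_rot': array([ 8.39464884e-01,  5.43413051e-01, -8.56249121e-04,  4.81237165e-04]), 'force': array([-0.15540372, -0.02764298, -0.08542518]), 'wrist_torque': array([ 0.00510953,  0.00971317, -0.04644977]), 'grip_width': 0.0853932633189244}
scene {'intrinsics': array([[410.62052464,   0.        , 256.82511796],
       [  0.        , 410.62052464, 190.06453363],
       [  0.        ,   0.        ,   1.        ]]), 'dist_coeffs': array([-0.13702127,  0.        ,  0.        ,  0.        ,  0.        ]), 'position': array([ 1.23106141, -0.43529168,  0.76937211]), 'orientation': array([0.3677513 , 0.19500705, 0.44418117, 0.79336897])}
top {'intrinsics': arra
[... 321 characters left out ...]
[ 0.04074146, -0.04116717, -0.70174915,  0.71006586])}
wrist {'intrinsics': array([[302.89526141,   0.        , 251.84024896],
       [  0.        , 302.89526141, 193.7055629 ],
       [  0.        ,   0.        ,   1.        ]]), 'dist_coeffs': array([-5.94142672e-05,  0.00000000e+00,  0.00000000e+00,  0.00000000e+00,
        0.00000000e+00]), 'hand_eye': array([[ 9.99999930e-01, -3.34900512e-04,  1.66027787e-04,
        -7.88790489e-04],
       [-2.77944005e-04, -9.63193209e-01, -2.68809904e-01,
        -6.76961438e-02],
       [ 2.49941411e-04,  2.68809839e-01, -9.63193235e-01,
        -1.42171830e-01],
       [ 0.00000000e+00,  0.00000000e+00,  0.00000000e+00,
         1.00000000e+00]])}
```

View pics/scene0.png

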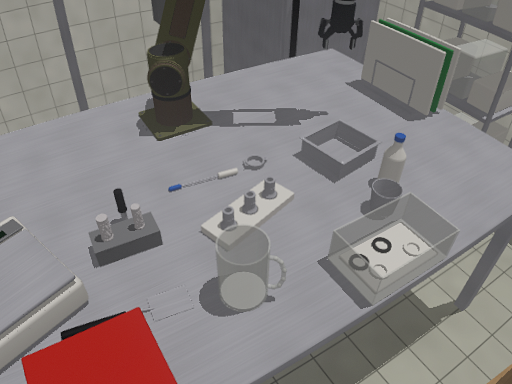

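View pics/top0.png

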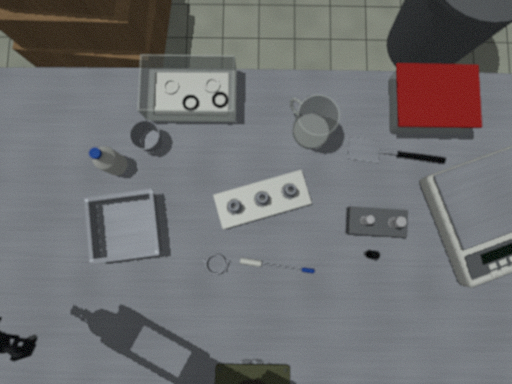

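View pics/wrist0.png

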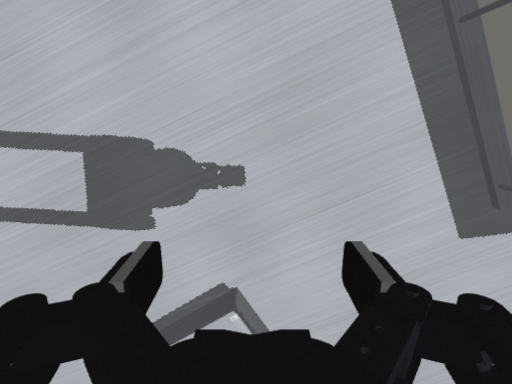

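The scene image shows the stand at (125,240), the board at (250,210), the pan at (340,150) and a black gauge lookalike at (120,200). In the top image the stand is at (378,221), with handles at (368,220) and (400,222), and the black lookalike is at (372,254). The board is at (262,198), with nozzles at (235,206), (262,198) and (290,190). The pan is at (123,227). I'll crop closer to measure.

```bash
cat > h.py <<'E'
import numpy as np, cv2
from scipy.spatial.transform import Rotation as R
from plant import robot, imaging
def cam(n,s=None):
    c=imaging.calibration(n)
    if n=="wrist":
        T=np.eye(4);T[:3,:3]=R.from_quat(s["tool_rot"]).as_matrix();T[:3,3]=s["ee_pos"]
        M=T@np.array(c["hand_eye"])
        return c["intrinsics"],c["dist_coeffs"],M[:3,3],M[:3,:3]
    return c["intrinsics"],c["dist_coeffs"],np.array(c["position"]),R.from_quat(c["orientation"]).as_matrix()
F=np.diag([1.,-1,-1])
def ray(C,uv):
    K,d,p,Rm=C
    u=cv2.undistortPoints(np.array(uv,float).reshape(-1,1,2),K,d).reshape(-1,2)
    v=np.c_[u,np.ones(len(u))]@F@Rm.T
    return p,v
def onz(C,uv,z):
    p,v=ray(C,uv); return p+v*((z-p[2])/v[:,2:3])
def proj(C,X):
    K,d,p,Rm=C
    Xc=(np.atleast_2d(X)-p)@Rm@F
    return cv2.projectPoints(Xc.reshape(-1,1,3),np.zeros(3),np.zeros(3),K,d)[0].reshape(-1,2)
def tri(l):
    A=0;b=0
    for C,uv in l:
        p,v=ray(C,[uv]);v=v[0]/np.linalg.norm(v);P=np.eye(3)-np.outer(v,v);A=A+P;b=b+P@p
    return np.linalg.solve(A,b)
def crop(im,x0,y0,x1,y1,k,name):
    cv2.imwrite("pics/"+name,cv2.resize(im[y0:y1,x0:x1],None,fx=k,fy=k,interpolation=cv2.INTER_CUBIC))
def tool(s,X):
    "world point offset from TCP in tool axes, cm"
    return R.from_quat(s["tool_rot"]).inv().apply(np.array(X)-s["ee_pos"])*100
E
python3 - <<'E'
from h import *
t=cv2.imread("pics/top0.png");s=cv2.imread("pics/scene0.png")
crop(t,200,160,420,280,3.6,"tc.png"); crop(s,80,160,310,270,3.4,"sc.png")
T=cam("top")
for n,uv,z in [("nozzles",[(235,206),(262,198),(290,190)],.074),("board corners",[(214,194),(303,172),(311,205),(222,228)],.022),("gauges",[(368,220),(400,222)],.116),("stand",[(349,206),(408,209),(407,237),(347,235)],.05),("pan",[(86,197),(153,190),(160,258),(91,262)],.065),("black",[(372,254)],.1)]:
    print(n,onz(T,uv,z).round(3).tolist())
E
```

```text
nozzles [[0.53, 0.05, 0.074], [0.553, -0.022, 0.074], [0.575, -0.097, 0.074]]
board corners [[0.568, 0.113, 0.022], [0.634, -0.138, 0.022], [0.54, -0.161, 0.022], [0.473, 0.088, 0.022]]
gauges [[0.495, -0.296, 0.116], [0.491, -0.379, 0.116]]
stand [[0.536, -0.261, 0.05], [0.53, -0.424, 0.05], [0.453, -0.419, 0.05], [0.457, -0.255, 0.05]]
pan [[0.551, 0.457, 0.065], [0.572, 0.275, 0.065], [0.389, 0.249, 0.065], [0.376, 0.434, 0.065]]
black [[0.408, -0.309, 0.1]]
```

View pics/tc.png

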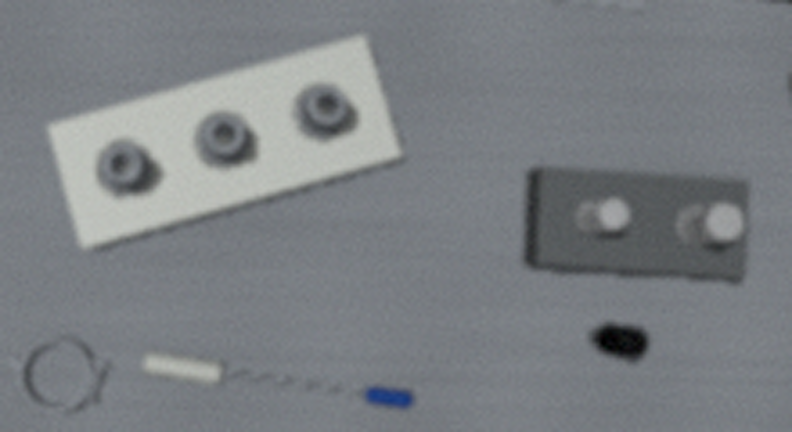

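View pics/sc.png

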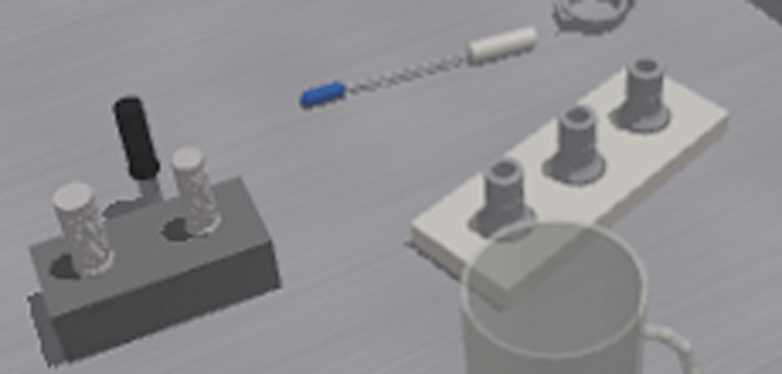

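```bash
cat >> h.py <<'E'
def goto(X,ang=None,s=None):
    "print tool-frame delta cm and rotvec to reach TCP X, straight down, tool x at ang deg"
    s=s or robot.get_state()
    Rc=R.from_quat(s["tool_rot"])
    d=Rc.inv().apply(np.array(X)-s["ee_pos"])*100
    cx=Rc.as_matrix()[:,0]; cur=np.degrees(np.arctan2(cx[1],cx[0]))
    print("t",round(s["t"],2),"tcp",s["ee_pos"].round(4),"ang",cur.round(2),"F",s["force"].round(2),"w",round(s["grip_width"],4))
    if ang is not None:
        a=np.radians(ang); Rt=R.from_matrix(np.array([[np.cos(a),np.sin(a),0],[np.sin(a),-np.cos(a),0],[0,0,-1]]))
        print("delta",d.round(3),"rot",(Rc.inv()*Rt).as_rotvec().round(4))
    else: print("delta",d.round(3))
E
python3 - <<'E'
from h import *
T=cam("top");S=cam("scene")
tc=lambda x,y:(200+(x+.5)/3.6-.5,160+(y+.5)/3.6-.5)
sc=lambda x,y:(80+(x+.5)/3.4-.5,160+(y+.5)/3.4-.5)
print("g16",tri([(T,tc(614,215)),(S,sc(188,158))]).round(4), onz(T,[tc(614,215)],.116).round(4))
print("g20",tri([(T,tc(724,221)),(S,sc(74,197))]).round(4))
for a,b in [((125,162),(646,66)),((224,134),(578,117)),((325,106),(505,170))]:
    print("noz",tri([(T,tc(*a)),(S,sc(*b))]).round(4),onz(T,[tc(*a)],.074).round(4))
goto([.555,-.02,.28],17)
E
```

```text
g16 [ 0.4968 -0.3009  0.1156] [[ 0.4966 -0.3014  0.116 ]]
g20 [ 0.4933 -0.3808  0.1148]
noz [0.5345 0.0527 0.0754] [[0.5341 0.052  0.074 ]]
noz [ 0.5562 -0.0217  0.0721] [[ 0.556  -0.0217  0.074 ]]
noz [ 0.5783 -0.0971  0.0718] [[ 0.5779 -0.0971  0.074 ]]
t 0.15 tcp [0.2351 0.5241 0.2306] ang 65.83 F [0.32 0.45 0.16] w 0.0854
delta [-36.558  51.457  -4.891] rot [5.000e-04 1.500e-03 8.523e-01]
```

Lookalikes for the gauge, in top-image pixels, are:
- the 20 mm gauge at (400,222), which has a wider handle and sits in the -y hole
- the black one at (372,254)
- the 16 mm gauge at (370,220), which has the thinner aluminium handle and sits in the +y hole

I choose (370,220). The crop confirms it: the handle is narrower than its neighbour's and it sits in the +y hole.

I'll look at the board from above first, since it's on the way.

Emit:
carry_out(
  rows=[
    {"delta_pos":[-36.5,51.5,-4.9],"rotation":[0,0,0.852],"fingers":0},
    {"delta_pos":[-36.5,51.5,-4.9],"rotation":[0,0,0.852],"fingers":0},
    {"delta_pos":[-36.5,51.5,-4.9],"rotation":[0,0,0.852],"fingers":0},
    {"delta_pos":[-36.5,51.5,-4.9],"rotation":[0,0,0.852],"fingers":0},
    {"delta_pos":[-36.5,51.5,-4.9],"rotation":[0,0,0.852],"fingers":0},
  ],
  newtons=40,
)

```text
t: 0.65
ee_pos: [0.3623, 0.3081, 0.2506]
tool_rot: [0.981, 0.196, -0.0, 0.0]
force: [0.8, 0.2, -0.5]
grip_width: 0.0427
```

```bash
python3 -c "
from h import *
goto([.555,-.02,.28],17)"
```

```text
t 0.65 tcp [0.3623 0.3081 0.2506] ang 22.55 F [ 0.77  0.22 -0.48] w 0.0427
delta [ 5.211 37.689 -2.932] rot [0.0001 0.0001 0.0969]
```

Emit:
carry_out(
  rows=[
    {"delta_pos":[5.2,37.7,-2.9],"rotation":[0,0,0.097],"fingers":0},
    {"delta_pos":[5.2,37.7,-2.9],"rotation":[0,0,0.097],"fingers":0},
    {"delta_pos":[5.2,37.7,-2.9],"rotation":[0,0,0.097],"fingers":0},
    {"delta_pos":[5.2,37.7,-2.9],"rotation":[0,0,0.097],"fingers":0},
    {"delta_pos":[5.2,37.7,-2.9],"rotation":[0,0,0.097],"fingers":0},
  ],
)

```text
t: 1.15
ee_pos: [0.4897, 0.0936, 0.2697]
tool_rot: [0.989, 0.15, -0.0, -0.0]
force: [1.4, 0.8, 0.4]
grip_width: 0.043
```

```bash
python3 -c "
from h import *
goto([.555,-.02,.28],17)"
```

```text
t 1.15 tcp [0.4897 0.0936 0.2697] ang 17.29 F [1.41 0.8  0.41] w 0.043
delta [ 2.855 12.786 -1.03 ] rot [-0.0002 -0.      0.0051]
```

Emit:
carry_out(
  rows=[
    {"delta_pos":[2.8,12.8,-1],"rotation":[0,0,0],"fingers":0},
    {"delta_pos":[2.8,12.8,-1],"rotation":[0,0,0],"fingers":0},
    {"delta_pos":[2.8,12.8,-1],"rotation":[0,0,0],"fingers":0},
    {"delta_pos":[2.8,12.8,-1],"rotation":[0,0,0],"fingers":0},
  ],
)

```text
t: 1.55
ee_pos: [0.5564, -0.0224, 0.2794]
tool_rot: [0.989, 0.148, 0.001, 0.001]
force: [-0.0, -0.2, 0.3]
grip_width: 0.0427
```

```bash
python3 -c "
from h import *
s=robot.get_state();im=imaging.get_image('wrist')[:,:,::-1];cv2.imwrite('pics/w1.png',im)
import pickle;pickle.dump(s,open('s1.pkl','wb'))
C=cam('wrist',s)
print(proj(C,[[.5345,.0525,.074],[.556,-.0217,.074],[.578,-.0971,.074]]).round(1))
goto([.497,-.301,.25],0)"
```

```text
[[252.8  98.5]
 [251.7 168. ]
 [250.9 230.7]]
t 1.6 tcp [ 0.5548 -0.0203  0.2791] ang 17.1 F [0.08 0.81 0.26] w 0.0427
delta [-13.78   25.134   2.91 ] rot [-2.000e-04  7.000e-04  2.985e-01]
```

View pics/w1.png

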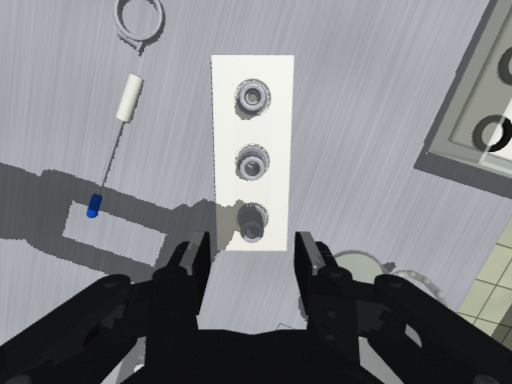

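Nozzle mouths appear at (252,97), (252,167) and (250,232), within about 1.5 px of the projected estimates. Next I'll go above the gauge.

Emit:
carry_out(
  rows=[
    {"delta_pos":[-13.8,25.1,2.9],"rotation":[0,0,0.298],"fingers":0},
    {"delta_pos":[-13.8,25.1,2.9],"rotation":[0,0,0.298],"fingers":0},
    {"delta_pos":[-13.8,25.1,2.9],"rotation":[0,0,0.298],"fingers":0},
    {"delta_pos":[-13.8,25.1,2.9],"rotation":[0,0,0.298],"fingers":0},
    {"delta_pos":[-13.8,25.1,2.9],"rotation":[0,0,0.298],"fingers":0},
  ],
)

```text
t: 2.1
ee_pos: [0.5036, -0.2618, 0.2542]
tool_rot: [1.0, 0.003, -0.0, -0.001]
force: [0.8, -0.3, -0.1]
grip_width: 0.0427
```

Emit:
carry_out(
  rows=[
    {"delta_pos":[-1.08,3.53,0.4],"rotation":[0,0,0],"fingers":0},
    {"delta_pos":[-1.08,3.53,0.4],"rotation":[0,0,0],"fingers":0},
    {"delta_pos":[-1.08,3.53,0.4],"rotation":[0,0,0],"fingers":0},
  ],
)

```text
t: 2.4
ee_pos: [0.4932, -0.2964, 0.2499]
tool_rot: [1.0, 0.001, -0.0, -0.001]
force: [0.2, 0.2, 0.6]
grip_width: 0.0425
```

```bash
cat > look.py <<'E'
import sys,pickle
from h import *
s=robot.get_state();im=imaging.get_image('wrist')[:,:,::-1].copy();n=sys.argv[1];cv2.imwrite(f'pics/{n}.png',im)
pickle.dump(s,open(n+'.pkl','wb'))
E
python3 look.py w2; python3 -c "
from h import *
import pickle
s=pickle.load(open('w2.pkl','rb'))
C=cam('wrist',s)
print(proj(C,[[.497,-.301,.116],[.497,-.301,.055],[.493,-.381,.116]]).round(1))
goto([.497,-.301,.064],0)"
```

```text
[[255.9 188.5]
 [255.3 175.1]
 [251.4 265. ]]
t 2.45 tcp [ 0.4937 -0.2957  0.2502] ang 0.26 F [ 0.01 -0.31 -0.27] w 0.0429
delta [ 0.341  0.563 18.62 ] rot [-0.0018  0.0005  0.0045]
```

View pics/w2.png

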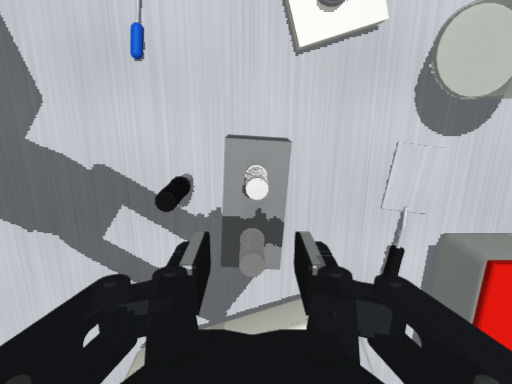

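The target's handle top is at (256,188), predicted at (256,188.5). The black one is at (167,200) and the 20 mm gauge at (252,262), under the fingers' shadow. Descending over the target.

Emit:
carry_out(
  rows=[
    {"delta_pos":[0.35,0.52,4.6],"rotation":[-0.002,0,0.004],"fingers":0},
    {"delta_pos":[0.35,0.52,9.2],"rotation":[-0.002,0,0.004],"fingers":0},
    {"delta_pos":[0.35,0.52,13.8],"rotation":[-0.002,0,0.004],"fingers":0},
    {"delta_pos":[0.35,0.52,17.5],"rotation":[-0.002,0,0.004],"fingers":0},
    {"delta_pos":[0.35,0.52,18.6],"rotation":[-0.002,0,0.004],"fingers":0},
  ],
)

```text
t: 2.95
ee_pos: [0.4953, -0.2983, 0.0609]
tool_rot: [1.0, 0.001, -0.003, -0.002]
force: [-0.6, 1.1, -0.4]
grip_width: 0.0429
```

Emit:
carry_out(
  rows=[
    {"delta_pos":[0,0,0],"rotation":[0,0,0],"fingers":0},
    {"delta_pos":[0,0,0],"rotation":[0,0,0],"fingers":0},
  ],
)

```text
t: 3.15
ee_pos: [0.499, -0.3025, 0.0661]
tool_rot: [1.0, 0.001, 0.001, 0.002]
force: [-0.0, 0.5, 1.1]
grip_width: 0.0424
```

```bash
python3 -c "
from h import *
goto([.4972,-.3008,.064],0)"
```

```text
t 3.15 tcp [ 0.499  -0.3025  0.0661] ang 0.08 F [-0.04  0.48  1.12] w 0.0424
delta [-0.178 -0.167  0.209] rot [ 0.0034 -0.0023  0.0014]
```

Emit:
carry_out(
  rows=[
    {"delta_pos":[0,0,0],"rotation":[0,0,0],"fingers":0},
    {"delta_pos":[0,0,0],"rotation":[0,0,0],"fingers":-0.3},
    {"delta_pos":[0,0,0],"rotation":[0,0,0],"fingers":-0.6},
    {"delta_pos":[0,0,0],"rotation":[0,0,0],"fingers":-0.8},
    {"delta_pos":[0,0,0],"rotation":[0,0,0],"fingers":-0.8},
  ],
  newtons=50,
)

```text
t: 3.65
ee_pos: [0.4982, -0.3033, 0.0663]
tool_rot: [1.0, -0.0, 0.001, 0.002]
force: [-0.7, -0.2, 5.3]
grip_width: 0.0204
```

Emit:
carry_out(
  rows=[
    {"delta_pos":[0,0,0],"rotation":[0,0,0],"fingers":-0.8},
    {"delta_pos":[0,0,0],"rotation":[0,0,0],"fingers":-0.8},
  ],
)

```text
t: 3.85
ee_pos: [0.4982, -0.3033, 0.0663]
tool_rot: [1.0, -0.0, 0.001, 0.002]
force: [-0.6, 1.4, 6.7]
grip_width: 0.0208
```

```bash
python3 -c "
from h import *
goto([.4972,-.3008,.064],0); goto([.5345,.0525,.15],0)"
```

```text
t 3.85 tcp [ 0.4982 -0.3033  0.0663] ang -0.02 F [-0.65  1.42  6.67] w 0.0208
delta [-0.098 -0.25   0.229] rot [ 0.0036 -0.0025 -0.0004]
t 3.85 tcp [ 0.4982 -0.3033  0.0663] ang -0.02 F [-0.65  1.42  6.67] w 0.0208
delta [  3.639 -35.551  -8.487] rot [ 0.0036 -0.0025 -0.0004]
```

Emit:
carry_out(
  rows=[
    {"delta_pos":[0,0,-1],"rotation":[0,0,0],"fingers":-0.8},
    {"delta_pos":[0,0,-3],"rotation":[0,0,0],"fingers":-0.8},
    {"delta_pos":[0,0,-6],"rotation":[0,0,0],"fingers":-0.8},
    {"delta_pos":[0,0,-10],"rotation":[0,0,0],"fingers":-0.8},
    {"delta_pos":[0,0,-12],"rotation":[0,0,0],"fingers":-0.8},
  ],
)

```text
t: 4.35
ee_pos: [0.4984, -0.3033, 0.1884]
tool_rot: [1.0, -0.0, 0.002, 0.002]
force: [0.5, 0.1, -1.9]
grip_width: 0.0208
```

```bash
python3 -c "
from h import *
goto([.5345,.0525,.16],0)"; python3 look.py w3
```

```text
t 4.35 tcp [ 0.4984 -0.3033  0.1884] ang -0.02 F [ 0.52  0.1  -1.93] w 0.0208
delta [  3.584 -35.593   2.682] rot [ 0.0048 -0.004  -0.0003]
```

View pics/w3.png

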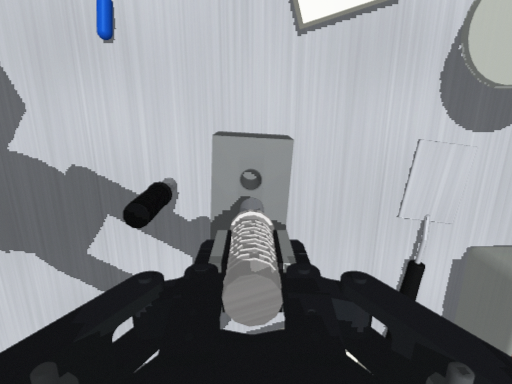

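Run:
```python
from h import *
import pickle
s=pickle.load(open('w3.pkl','rb'))
im=cv2.imread('pics/w3.png');crop(im,200,120,310,270,5,'w3c.png')
C=cam('wrist',s); Rt=R.from_quat(s['tool_rot'])
w=lambda p:s['ee_pos']+Rt.apply(p)
for dy in (-.0025,0):
  for z,r in ((.0543,.008),(.0163,.0125),(-.0497,.011)):
    th=np.linspace(0,2*np.pi,24,endpoint=False)
    P=proj(C,[w([r*np.cos(t),dy+r*np.sin(t),z]) for t in th]); print(dy,z,'min',P.min(0).round(1),'max',P.max(0).round(1))
print('hole',onz(C,[(251,180)],.05))
```

```text
-0.0025 0.0543 min [240.1 196.3] max [263.6 218.6]
-0.0025 0.0163 min [229.6 207.5] max [274.2 249.1]
-0.0025 -0.0497 min [220.7 272.1] max [283.3 326.6]
0 0.0543 min [240.2 199.8] max [263.6 222. ]
0 0.0163 min [229.7 211.8] max [274.1 253.1]
0 -0.0497 min [220.9 278.6] max [283.1 332.4]
hole [[ 0.49821741 -0.30159656  0.05      ]]
```

View pics/w3c.png

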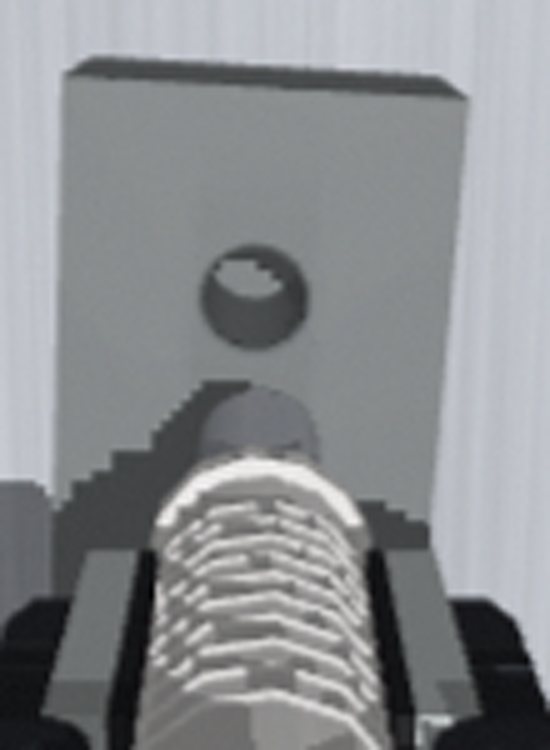

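Run:
```python
from h import *
im=cv2.imread('pics/w1.png');crop(im,205,60,305,250,4,'w1c.png')
```

```text
(no output)
```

View pics/w1c.png

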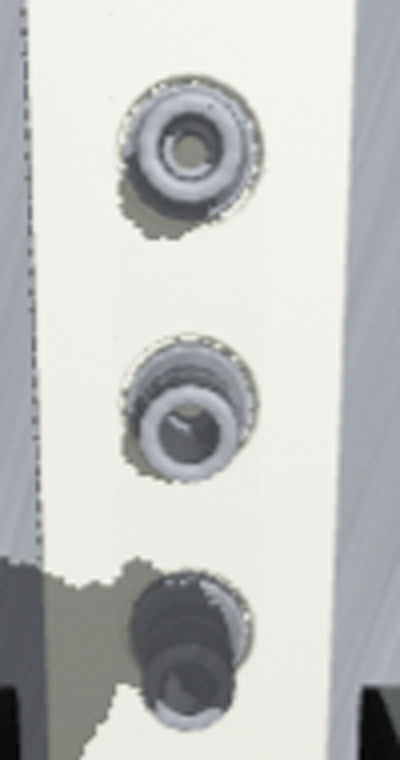

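Run:
```python
from h import *
import pickle
s=pickle.load(open('s1.pkl','rb'));C=cam('wrist',s)
T=cam('top')
print(s['joint_velocities'].round(3))
print(onz(C,[(251.9,96.9),(251.9,168),(252.1,231.4)],.074).round(4))
goto([.534,.0525-.0025,.16],0)
```

```text
[ 0.051 -0.025  0.057  0.047  0.025  0.036]
[[ 0.5334  0.0538  0.074 ]
 [ 0.5565 -0.0216  0.074 ]
 [ 0.58   -0.0974  0.074 ]]
t 4.4 tcp [ 0.4998 -0.3042  0.1911] ang -0.01 F [ 0.63 -0.72  0.44] w 0.0209
delta [  3.392 -35.444   2.862] rot [ 0.0076 -0.0079 -0.0003]
```

Emit:
carry_out(
  rows=[
    {"delta_pos":[0.5,-4,1],"rotation":[0.007,-0.007,0],"fingers":-0.8},
    {"delta_pos":[1,-9,2],"rotation":[0.007,-0.007,0],"fingers":-0.8},
    {"delta_pos":[1.5,-14,2.5],"rotation":[0.007,-0.007,0],"fingers":-0.8},
    {"delta_pos":[2,-19,2.9],"rotation":[0.007,-0.007,0],"fingers":-0.8},
    {"delta_pos":[2.5,-24,2.9],"rotation":[0.007,-0.007,0],"fingers":-0.8},
  ],
)

```text
t: 4.9
ee_pos: [0.5209, -0.063, 0.154]
tool_rot: [1.0, -0.0, -0.005, -0.003]
force: [0.3, 0.9, -1.1]
grip_width: 0.0205
```

```bash
python3 -c "
from h import *
goto([.534,.0505,.158],0)"
```

```text
t 4.9 tcp [ 0.5209 -0.063   0.154 ] ang -0.05 F [ 0.26  0.95 -1.05] w 0.0205
delta [  1.299 -11.349  -0.353] rot [-0.0055  0.0091 -0.0009]
```

Emit:
carry_out(
  rows=[
    {"delta_pos":[0.6,-4.5,0],"rotation":[0,0,0],"fingers":-0.8},
    {"delta_pos":[1,-8.5,0],"rotation":[0,0,0],"fingers":-0.8},
    {"delta_pos":[1.3,-11.3,0],"rotation":[0,0,0],"fingers":-0.8},
    {"delta_pos":[1.3,-11.3,0],"rotation":[0,0,0],"fingers":-0.8},
    {"delta_pos":[1.3,-11.3,0],"rotation":[0,0,0],"fingers":-0.8},
  ],
)

```text
t: 5.4
ee_pos: [0.5345, 0.0486, 0.155]
tool_rot: [1.0, 0.001, -0.004, -0.002]
force: [-0.9, 0.0, -2.0]
grip_width: 0.0205
```

Emit:
carry_out(
  rows=[
    {"delta_pos":[0,0,0],"rotation":[0,0,0],"fingers":-0.8},
    {"delta_pos":[0,0,0],"rotation":[0,0,0],"fingers":-0.8},
    {"delta_pos":[0,0,0],"rotation":[0,0,0],"fingers":-0.8},
  ],
)

```text
t: 5.7
ee_pos: [0.535, 0.0471, 0.1554]
tool_rot: [1.0, -0.001, -0.004, -0.002]
force: [0.0, -0.2, -1.7]
grip_width: 0.0206
```

```bash
python3 look.py w4; python3 -c "
from h import *
goto([.534,.0505,.148],0)
im=cv2.imread('pics/w4.png');crop(im,190,120,320,270,4,'w4c.png')
print(robot.get_state()['joint_velocities'].round(3))"
```

```text
t 5.75 tcp [0.5351 0.0472 0.1554] ang -0.1 F [ 0.39 -0.45 -2.09] w 0.0209
delta [-0.102 -0.329  0.746] rot [-0.0049  0.0071 -0.0017]
[ 0.005  0.001 -0.002  0.001  0.    -0.   ]
```

View pics/w4c.png

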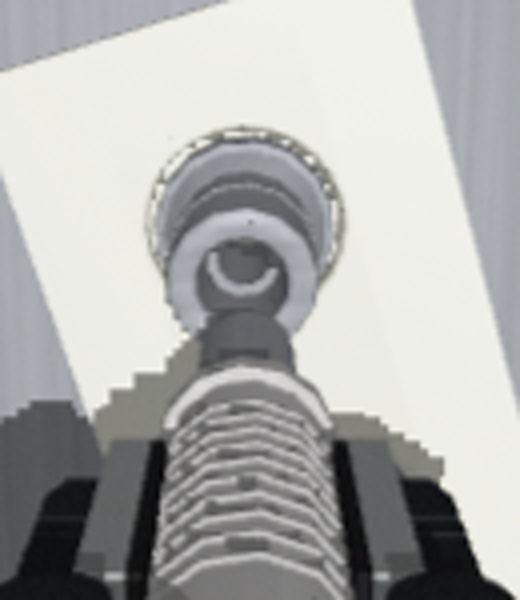

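Run:
```python
from h import *
import pickle
s=pickle.load(open('w4.pkl','rb'));C=cam('wrist',s);Rt=R.from_quat(s['tool_rot'])
M=onz(C,[(250.6,190.6)],.074)[0]
tip=s['ee_pos']+Rt.apply([0,-.0025,.0543])
print('mouth',M.round(4),'tip',tip.round(4),'tip px',proj(C,tip))
```

```text
mouth [0.5335 0.0546 0.074 ] tip [0.5347 0.0498 0.1011] tip px [[251.86314568 207.53710793]]
```

Emit:
carry_out(
  rows=[
    {"delta_pos":[-0.14,-0.45,0.6],"rotation":[-0.006,0.008,0],"fingers":-0.8},
    {"delta_pos":[-0.14,-0.45,1.3],"rotation":[-0.006,0.008,0],"fingers":-0.8},
    {"delta_pos":[-0.14,-0.45,1.8],"rotation":[-0.006,0.008,0],"fingers":-0.8},
    {"delta_pos":[-0.14,-0.45,1.8],"rotation":[-0.006,0.008,0],"fingers":-0.8},
    {"delta_pos":[-0.14,-0.45,1.8],"rotation":[-0.006,0.008,0],"fingers":-0.8},
  ],
)

```text
t: 6.25
ee_pos: [0.5335, 0.0528, 0.1372]
tool_rot: [1.0, 0.0, 0.0, 0.001]
force: [0.4, -0.1, -1.6]
grip_width: 0.0206
```

```bash
python3 look.py w5; python3 -c "
from h import *
import pickle
goto([.5335,.0517,.137],0)
im=cv2.imread('pics/w5.png');crop(im,190,140,320,270,4,'w5c.png')
s=pickle.load(open('w5.pkl','rb'));C=cam('wrist',s);Rt=R.from_quat(s['tool_rot'])
tip=s['ee_pos']+Rt.apply([0,-.0025,.0543]);print(tip)
P=np.array([.5335,.0542,.074]);th=np.linspace(0,6.28,40)
for r in (.015,.0088):
  p=(proj(C,P+np.c_[r*np.cos(th),r*np.sin(th),0*th])-[190,140]+.5)*4
  print(p.min(0).round(0),p.max(0).round(0))"
```

```text
t 6.3 tcp [0.5337 0.0528 0.1374] ang 0.0 F [ 0.47  0.29 -1.54] w 0.0207
delta [-0.021  0.11   0.041] rot [ 0.0011 -0.0009  0.0001]
[0.53349826 0.05529136 0.08285782]
[165. 181.] [334. 341.]
[200. 215.] [299. 309.]
```

View pics/w5c.png

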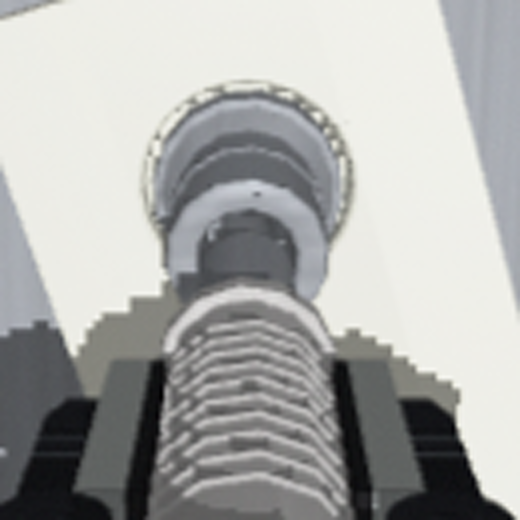

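Emit:
carry_out(
  rows=[
    {"delta_pos":[-0.04,0.1,0.3],"rotation":[0,0,0],"fingers":-0.8},
    {"delta_pos":[-0.04,0.1,0.6],"rotation":[0,0,0],"fingers":-0.8},
    {"delta_pos":[-0.04,0.1,0.8],"rotation":[0,0,0],"fingers":-0.8},
    {"delta_pos":[-0.04,0.1,1.0],"rotation":[0,0,0],"fingers":-0.8},
    {"delta_pos":[-0.04,0.1,1.2],"rotation":[0,0,0],"fingers":-0.8},
  ],
)

```text
t: 6.8
ee_pos: [0.5332, 0.0518, 0.1253]
tool_rot: [1.0, -0.0, 0.0, 0.001]
force: [-0.8, 0.7, -1.8]
grip_width: 0.0208
```

```bash
python3 -c "
from h import *
goto([.5331,.0518,.1193],0)"
```

```text
t 6.8 tcp [0.5332 0.0518 0.1253] ang -0.0 F [-0.84  0.73 -1.8 ] w 0.0208
delta [-0.009 -0.004  0.603] rot [ 0.001  -0.0009 -0.    ]
```

Emit:
carry_out(
  rows=[
    {"delta_pos":[0,0,0.3],"rotation":[0,0,0],"fingers":-0.8},
    {"delta_pos":[0,0,0.6],"rotation":[0,0,0],"fingers":-0.8},
    {"delta_pos":[0,0,0.9],"rotation":[0,0,0],"fingers":-0.8},
    {"delta_pos":[0,0,1.2],"rotation":[0,0,0],"fingers":-0.8},
    {"delta_pos":[0,0,1.4],"rotation":[0,0,0],"fingers":-0.8},
  ],
)

```text
t: 7.3
ee_pos: [0.5331, 0.0518, 0.1111]
tool_rot: [1.0, 0.0, 0.0, 0.001]
force: [-1.2, 0.5, -1.8]
grip_width: 0.0207
```

Emit:
carry_out(
  rows=[
    {"delta_pos":[0,0,0.1],"rotation":[0,0,0],"fingers":-0.8},
    {"delta_pos":[0,0,0.2],"rotation":[0,0,0],"fingers":-0.8},
  ],
)

```text
t: 7.5
ee_pos: [0.5332, 0.0518, 0.1094]
tool_rot: [1.0, 0.0, 0.0, 0.001]
force: [-0.4, -0.4, -1.5]
grip_width: 0.0207
```

Emit:
carry_out(
  rows=[
    {"delta_pos":[0,0,0.05],"rotation":[0,0,0],"fingers":-0.8},
    {"delta_pos":[0,0,0.1],"rotation":[0,0,0],"fingers":-0.8},
    {"delta_pos":[0,0,0.15],"rotation":[0,0,0],"fingers":-0.8},
  ],
)

```text
t: 7.8
ee_pos: [0.5335, 0.0517, 0.1083]
tool_rot: [1.0, -0.0, 0.001, 0.001]
force: [0.1, 0.4, 2.3]
grip_width: 0.0208
```

Emit:
carry_out(
  rows=[
    {"delta_pos":[0,0,0.05],"rotation":[0,0,0],"fingers":-0.8},
    {"delta_pos":[0,0,0.1],"rotation":[0,0,0],"fingers":-0.8},
    {"delta_pos":[0,0,0.15],"rotation":[0,0,0],"fingers":-0.8},
  ],
)

```text
t: 8.1
ee_pos: [0.534, 0.0518, 0.1082]
tool_rot: [1.0, 0.0, 0.002, 0.001]
force: [-2.4, -0.0, 13.3]
grip_width: 0.021
```

Left nozzle: a firm stop at 13 N with the tip 20 mm in, so it holds a long sleeve. Moving to the middle one.

Emit:
carry_out(
  rows=[
    {"delta_pos":[0,0,-0.5],"rotation":[0,0,0],"fingers":-0.8},
    {"delta_pos":[0,0,-1.5],"rotation":[0,0,0],"fingers":-0.8},
    {"delta_pos":[0,0,-2.8],"rotation":[0,0,0],"fingers":-0.8},
    {"delta_pos":[0,0,-3.6],"rotation":[0,0,0],"fingers":-0.8},
    {"delta_pos":[0.3,1,-3.6],"rotation":[0,0,0],"fingers":-0.8},
  ],
)

```text
t: 8.6
ee_pos: [0.5369, 0.0423, 0.1439]
tool_rot: [1.0, 0.001, 0.002, 0.0]
force: [0.4, -0.5, -1.2]
grip_width: 0.0211
```

Emit:
carry_out(
  rows=[
    {"delta_pos":[1,3,0],"rotation":[0,0,0],"fingers":-0.8},
    {"delta_pos":[2,6.56,0],"rotation":[0,0,0],"fingers":-0.8},
    {"delta_pos":[2,6.56,0],"rotation":[0,0,0],"fingers":-0.8},
    {"delta_pos":[2,6.56,0],"rotation":[0,0,0],"fingers":-0.8},
    {"delta_pos":[2,6.56,0],"rotation":[0,0,0],"fingers":-0.8},
  ],
)

```text
t: 9.1
ee_pos: [0.5555, -0.0237, 0.1421]
tool_rot: [1.0, -0.0, -0.0, 0.0]
force: [0.2, 0.5, -1.7]
grip_width: 0.0206
```

```bash
cat > chk.py <<'E'
import sys,pickle
from h import *
n=sys.argv[1];P=np.array([float(sys.argv[2]),float(sys.argv[3]),.074])
goto([P[0],P[1]-.0025,.137],0)
im=cv2.imread(f'pics/{n}.png');crop(im,190,140,320,270,4,n+'c.png')
s=pickle.load(open(n+'.pkl','rb'));C=cam('wrist',s);Rt=R.from_quat(s['tool_rot'])
tip=s['ee_pos']+Rt.apply([0,-.0025,.0543]);print('tip',tip.round(4))
th=np.linspace(0,6.28,40)
for r in (.015,.0088):
  p=(proj(C,P+np.c_[r*np.cos(th),r*np.sin(th),0*th])-[190,140]+.5)*4
  print(p.min(0).round(0),p.max(0).round(0))
E
python3 look.py w6; python3 chk.py w6 .5563 -.0213
```

```text
t 9.15 tcp [ 0.5555 -0.0233  0.1422] ang 0.01 F [-0.36 -0.87 -1.66] w 0.0207
delta [0.082 0.048 0.517] rot [0.0005 0.0003 0.0003]
tip [ 0.5554 -0.0212  0.0878]
[172. 169.] [337. 327.]
[206. 202.] [303. 295.]
```

View pics/w6c.png

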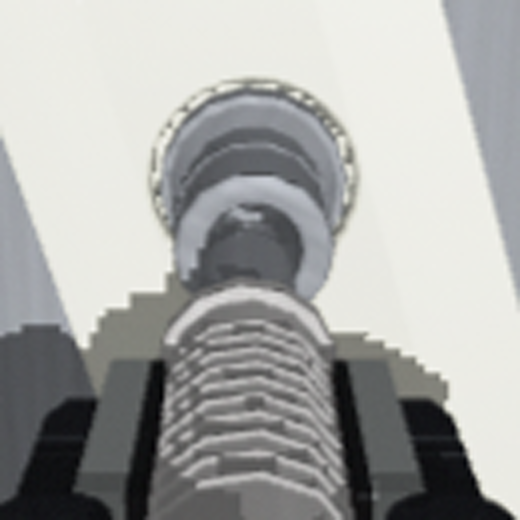

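Emit:
carry_out(
  rows=[
    {"delta_pos":[0.07,0.09,0.5],"rotation":[0,0,0],"fingers":-0.8},
    {"delta_pos":[0.07,0.09,1.0],"rotation":[0,0,0],"fingers":-0.8},
    {"delta_pos":[0.07,0.09,1.25],"rotation":[0,0,0],"fingers":-0.8},
    {"delta_pos":[0.07,0.09,1.5],"rotation":[0,0,0],"fingers":-0.8},
    {"delta_pos":[0.07,0.09,1.7],"rotation":[0,0,0],"fingers":-0.8},
  ],
)

```text
t: 9.65
ee_pos: [0.5568, -0.0245, 0.1253]
tool_rot: [1.0, 0.0, 0.0, 0.0]
force: [-0.3, -0.1, -0.5]
grip_width: 0.0208
```

Emit:
carry_out(
  rows=[
    {"delta_pos":[0,0,0.3],"rotation":[0,0,0],"fingers":-0.8},
    {"delta_pos":[0,0,0.6],"rotation":[0,0,0],"fingers":-0.8},
    {"delta_pos":[0,0,0.9],"rotation":[0,0,0],"fingers":-0.8},
    {"delta_pos":[0,0,1.2],"rotation":[0,0,0],"fingers":-0.8},
    {"delta_pos":[0,0,1.35],"rotation":[0,0,0],"fingers":-0.8},
  ],
)

```text
t: 10.15
ee_pos: [0.5568, -0.0247, 0.1117]
tool_rot: [1.0, -0.0, 0.0, 0.0]
force: [-0.7, -0.4, -1.0]
grip_width: 0.0214
```

Emit:
carry_out(
  rows=[
    {"delta_pos":[0,0,0.1],"rotation":[0,0,0],"fingers":-0.8},
    {"delta_pos":[0,0,0.2],"rotation":[0,0,0],"fingers":-0.8},
    {"delta_pos":[0,0,0.27],"rotation":[0,0,0],"fingers":-0.8},
    {"delta_pos":[0,0,0.33],"rotation":[0,0,0],"fingers":-0.8},
  ],
)

```text
t: 10.55
ee_pos: [0.557, -0.0248, 0.1088]
tool_rot: [1.0, -0.0, 0.001, 0.001]
force: [0.8, 0.1, -2.7]
grip_width: 0.0212
```

Emit:
carry_out(
  rows=[
    {"delta_pos":[0,0,0.05],"rotation":[0,0,0],"fingers":-0.8},
    {"delta_pos":[0,0,0.1],"rotation":[0,0,0],"fingers":-0.8},
    {"delta_pos":[0,0,0.15],"rotation":[0,0,0],"fingers":-0.8},
  ],
)

```text
t: 10.85
ee_pos: [0.557, -0.0247, 0.1073]
tool_rot: [1.0, 0.0, 0.001, 0.001]
force: [-0.1, -0.0, -0.9]
grip_width: 0.021
```

Emit:
carry_out(
  rows=[
    {"delta_pos":[0,0,0.08],"rotation":[0,0,0],"fingers":-0.8},
    {"delta_pos":[0,0,0.16],"rotation":[0,0,0],"fingers":-0.8},
    {"delta_pos":[0,0,0.24],"rotation":[0,0,0],"fingers":-0.8},
  ],
)

```text
t: 11.15
ee_pos: [0.5569, -0.0247, 0.1048]
tool_rot: [1.0, 0.0, 0.0, 0.001]
force: [0.6, 0.0, -1.1]
grip_width: 0.021
```

Emit:
carry_out(
  rows=[
    {"delta_pos":[0,0,0.3],"rotation":[0,0,0],"fingers":-0.8},
    {"delta_pos":[0,0,0.6],"rotation":[0,0,0],"fingers":-0.8},
    {"delta_pos":[0,0,0.9],"rotation":[0,0,0],"fingers":-0.8},
    {"delta_pos":[0,0,1.1],"rotation":[0,0,0],"fingers":-0.8},
    {"delta_pos":[0,0,1.2],"rotation":[0,0,0],"fingers":-0.8},
  ],
)

```text
t: 11.65
ee_pos: [0.5568, -0.0247, 0.0925]
tool_rot: [1.0, -0.0, 0.0, 0.0]
force: [-0.5, -0.6, -0.9]
grip_width: 0.0208
```

Past the long-sleeve depth with no resistance. I'll feed gently to the shoulder, expected at TCP z of about 0.0903.

Emit:
carry_out(
  rows=[
    {"delta_pos":[0,0,0.07],"rotation":[0,0,0],"fingers":-0.8},
    {"delta_pos":[0,0,0.14],"rotation":[0,0,0],"fingers":-0.8},
    {"delta_pos":[0,0,0.2],"rotation":[0,0,0],"fingers":-0.8},
  ],
)

```text
t: 11.95
ee_pos: [0.557, -0.0248, 0.091]
tool_rot: [1.0, -0.0, 0.001, 0.001]
force: [0.4, -0.5, -1.6]
grip_width: 0.0208
```

Emit:
carry_out(
  rows=[
    {"delta_pos":[0,0,0.05],"rotation":[0,0,0],"fingers":-0.8},
    {"delta_pos":[0,0,0.1],"rotation":[0,0,0],"fingers":-0.8},
    {"delta_pos":[0,0,0.15],"rotation":[0,0,0],"fingers":-0.8},
  ],
)

```text
t: 12.25
ee_pos: [0.5572, -0.0248, 0.0903]
tool_rot: [1.0, 0.0, 0.001, 0.001]
force: [-2.5, 0.2, 9.0]
grip_width: 0.0215
```

Middle nozzle: shoulder landed at TCP z 0.0903, the full 38 mm, so it has the short sleeve and stays. On to the right one.

Emit:
carry_out(
  rows=[
    {"delta_pos":[0,0,-0.6],"rotation":[0,0,0],"fingers":-0.8},
    {"delta_pos":[0,0,-2],"rotation":[0,0,0],"fingers":-0.8},
    {"delta_pos":[0,0,-3.8],"rotation":[0,0,0],"fingers":-0.8},
    {"delta_pos":[0,0,-5.3],"rotation":[0,0,0],"fingers":-0.8},
    {"delta_pos":[0.3,1,-5.4],"rotation":[0,0,0],"fingers":-0.8},
  ],
)

```text
t: 12.75
ee_pos: [0.5611, -0.0343, 0.1455]
tool_rot: [1.0, 0.001, 0.002, 0.001]
force: [0.7, -0.7, -2.4]
grip_width: 0.0205
```

Emit:
carry_out(
  rows=[
    {"delta_pos":[1,3,0],"rotation":[0,0,0],"fingers":-0.8},
    {"delta_pos":[2,6.56,0],"rotation":[0,0,0],"fingers":-0.8},
    {"delta_pos":[2,6.56,0],"rotation":[0,0,0],"fingers":-0.8},
    {"delta_pos":[2,6.56,0],"rotation":[0,0,0],"fingers":-0.8},
    {"delta_pos":[2,6.56,0],"rotation":[0,0,0],"fingers":-0.8},
  ],
)

```text
t: 13.25
ee_pos: [0.579, -0.1, 0.1427]
tool_rot: [1.0, -0.0, -0.0, 0.0]
force: [-1.0, 0.8, -2.3]
grip_width: 0.0207
```

```bash
python3 look.py w7; python3 chk.py w7 .5798 -.0980
```

```text
t 13.3 tcp [ 0.5791 -0.0997  0.1429] ang 0.02 F [-0.09  0.71 -1.  ] w 0.0206
delta [0.073 0.079 0.586] rot [0.0003 0.0006 0.0003]
tip [ 0.579  -0.0975  0.0884]
[172. 170.] [337. 327.]
[206. 203.] [302. 296.]
```

View pics/w7c.png

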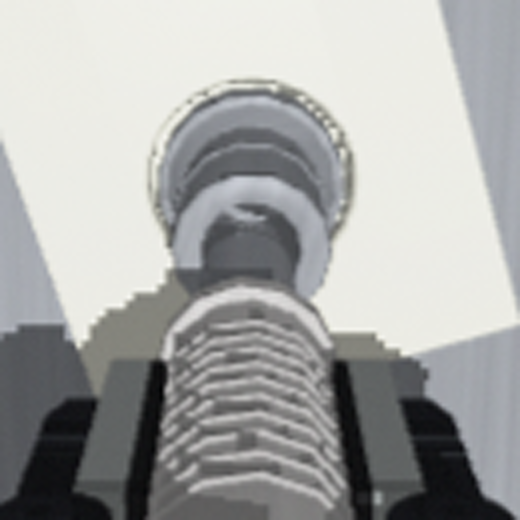

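Emit:
carry_out(
  rows=[
    {"delta_pos":[0.0,0.08,0.5],"rotation":[0,0,0],"fingers":-0.8},
    {"delta_pos":[0.0,0.08,1.0],"rotation":[0,0,0],"fingers":-0.8},
    {"delta_pos":[0.0,0.08,1.3],"rotation":[0,0,0],"fingers":-0.8},
    {"delta_pos":[0.0,0.08,1.55],"rotation":[0,0,0],"fingers":-0.8},
    {"delta_pos":[0.0,0.08,1.75],"rotation":[0,0,0],"fingers":-0.8},
  ],
)

```text
t: 13.8
ee_pos: [0.5798, -0.1009, 0.1256]
tool_rot: [1.0, 0.0, 0.0, 0.0]
force: [0.3, -0.6, -1.8]
grip_width: 0.0208
```

Emit:
carry_out(
  rows=[
    {"delta_pos":[0,0,0.3],"rotation":[0,0,0],"fingers":-0.8},
    {"delta_pos":[0,0,0.6],"rotation":[0,0,0],"fingers":-0.8},
    {"delta_pos":[0,0,0.9],"rotation":[0,0,0],"fingers":-0.8},
    {"delta_pos":[0,0,1.2],"rotation":[0,0,0],"fingers":-0.8},
    {"delta_pos":[0,0,1.35],"rotation":[0,0,0],"fingers":-0.8},
  ],
)

```text
t: 14.3
ee_pos: [0.5797, -0.1011, 0.1121]
tool_rot: [1.0, -0.0, 0.0, 0.0]
force: [0.2, -0.5, -1.2]
grip_width: 0.021
```

Emit:
carry_out(
  rows=[
    {"delta_pos":[0,0,0.1],"rotation":[0,0,0],"fingers":-0.8},
    {"delta_pos":[0,0,0.2],"rotation":[0,0,0],"fingers":-0.8},
  ],
)

```text
t: 14.5
ee_pos: [0.58, -0.1012, 0.1105]
tool_rot: [1.0, -0.0, 0.001, 0.001]
force: [0.2, 0.1, -1.4]
grip_width: 0.021
```

Emit:
carry_out(
  rows=[
    {"delta_pos":[0,0,0.07],"rotation":[0,0,0],"fingers":-0.8},
    {"delta_pos":[0,0,0.13],"rotation":[0,0,0],"fingers":-0.8},
  ],
)

```text
t: 14.7
ee_pos: [0.58, -0.1011, 0.1092]
tool_rot: [1.0, -0.0, 0.001, 0.001]
force: [0.3, -0.6, -1.9]
grip_width: 0.0209
```

Emit:
carry_out(
  rows=[
    {"delta_pos":[0,0,0.06],"rotation":[0,0,0],"fingers":-0.8},
    {"delta_pos":[0,0,0.12],"rotation":[0,0,0],"fingers":-0.8},
    {"delta_pos":[0,0,0.15],"rotation":[0,0,0],"fingers":-0.8},
  ],
)

```text
t: 15.0
ee_pos: [0.5799, -0.1011, 0.1077]
tool_rot: [1.0, 0.0, 0.0, 0.001]
force: [1.4, 0.1, -0.8]
grip_width: 0.0208
```

Emit:
carry_out(
  rows=[
    {"delta_pos":[0,0,0.05],"rotation":[0,0,0],"fingers":-0.8},
    {"delta_pos":[0,0,0.1],"rotation":[0,0,0],"fingers":-0.8},
    {"delta_pos":[0,0,0.13],"rotation":[0,0,0],"fingers":-0.8},
  ],
)

```text
t: 15.3
ee_pos: [0.5799, -0.1011, 0.1063]
tool_rot: [1.0, 0.0, 0.0, 0.001]
force: [-0.2, -0.4, -2.2]
grip_width: 0.0205
```

Past 20 mm freely. On to the shoulder.

Emit:
carry_out(
  rows=[
    {"delta_pos":[0,0,0.25],"rotation":[0,0,0],"fingers":-0.8},
    {"delta_pos":[0,0,0.5],"rotation":[0,0,0],"fingers":-0.8},
    {"delta_pos":[0,0,0.75],"rotation":[0,0,0],"fingers":-0.8},
    {"delta_pos":[0,0,1.0],"rotation":[0,0,0],"fingers":-0.8},
    {"delta_pos":[0,0,1.2],"rotation":[0,0,0],"fingers":-0.8},
  ],
)

```text
t: 15.8
ee_pos: [0.5798, -0.1011, 0.094]
tool_rot: [1.0, 0.0, 0.0, 0.0]
force: [0.2, -0.7, -2.3]
grip_width: 0.0212
```

Emit:
carry_out(
  rows=[
    {"delta_pos":[0,0,0.1],"rotation":[0,0,0],"fingers":-0.8},
    {"delta_pos":[0,0,0.2],"rotation":[0,0,0],"fingers":-0.8},
    {"delta_pos":[0,0,0.27],"rotation":[0,0,0],"fingers":-0.8},
  ],
)

```text
t: 16.1
ee_pos: [0.58, -0.1012, 0.0916]
tool_rot: [1.0, -0.0, 0.001, 0.001]
force: [0.5, 0.8, -1.6]
grip_width: 0.0207
```

Emit:
carry_out(
  rows=[
    {"delta_pos":[0,0,0.05],"rotation":[0,0,0],"fingers":-0.8},
    {"delta_pos":[0,0,0.1],"rotation":[0,0,0],"fingers":-0.8},
    {"delta_pos":[0,0,0.15],"rotation":[0,0,0],"fingers":-0.8},
  ],
)

```text
t: 16.4
ee_pos: [0.58, -0.1012, 0.0904]
tool_rot: [1.0, -0.0, 0.001, 0.001]
force: [-1.7, -0.2, 2.1]
grip_width: 0.0209
```

Emit:
carry_out(
  rows=[
    {"delta_pos":[0,0,0.05],"rotation":[0,0,0],"fingers":-0.8},
    {"delta_pos":[0,0,0.1],"rotation":[0,0,0],"fingers":-0.8},
  ],
)

```text
t: 16.6
ee_pos: [0.5802, -0.1012, 0.0903]
tool_rot: [1.0, 0.0, 0.001, 0.001]
force: [-3.8, 0.4, 8.9]
grip_width: 0.0208
```

Right nozzle: full depth, 8.9 N at TCP z 0.0903, so it has the short sleeve. The gauge goes back to its hole.

Emit:
carry_out(
  rows=[
    {"delta_pos":[0,0,-0.6],"rotation":[0,0,0],"fingers":-0.8},
    {"delta_pos":[0,0,-2],"rotation":[0,0,0],"fingers":-0.8},
    {"delta_pos":[0,0,-4],"rotation":[0,0,0],"fingers":-0.8},
    {"delta_pos":[0,0,-6],"rotation":[0,0,0],"fingers":-0.8},
    {"delta_pos":[-1.5,3.7,-6.2],"rotation":[0,0,0],"fingers":-0.8},
  ],
)

```text
t: 17.1
ee_pos: [0.5687, -0.1357, 0.1542]
tool_rot: [1.0, 0.002, 0.004, 0.0]
force: [1.3, -1.2, -1.7]
grip_width: 0.021
```

Emit:
carry_out(
  rows=[
    {"delta_pos":[-1.8,4.4,0],"rotation":[0,0,0],"fingers":-0.8},
    {"delta_pos":[-3.6,8.8,0],"rotation":[0,0,0],"fingers":-0.8},
    {"delta_pos":[-5.3,13.2,0],"rotation":[0,0,0],"fingers":-0.8},
    {"delta_pos":[-6.65,16.3,0],"rotation":[0,0,0],"fingers":-0.8},
    {"delta_pos":[-6.65,16.3,0],"rotation":[0,0,0],"fingers":-0.8},
  ],
)

```text
t: 17.6
ee_pos: [0.4968, -0.3056, 0.1515]
tool_rot: [1.0, -0.002, 0.0, 0.002]
force: [0.4, 0.1, -1.9]
grip_width: 0.0212
```

Emit:
carry_out(
  rows=[
    {"delta_pos":[0,0,0.6],"rotation":[0,0,0],"fingers":-0.8},
    {"delta_pos":[0,0,1.2],"rotation":[0,0,0],"fingers":-0.8},
    {"delta_pos":[0,0,1.2],"rotation":[0,0,0],"fingers":-0.8},
  ],
)

```text
t: 17.9
ee_pos: [0.4979, -0.2993, 0.1379]
tool_rot: [1.0, 0.001, -0.001, -0.001]
force: [-1.0, 0.3, -1.9]
grip_width: 0.0206
```

```bash
python3 look.py w8; python3 -c "
from h import *
import pickle
goto([.498,-.3037,.12],0)
im=cv2.imread('pics/w8.png');crop(im,190,120,320,270,4,'w8c.png')
s=pickle.load(open('w8.pkl','rb'));C=cam('wrist',s);Rt=R.from_quat(s['tool_rot'])
print('tip',(s['ee_pos']+Rt.apply([0,-.0025,.0543])).round(4))
P=np.array([.498,-.3012,.05]);th=np.linspace(0,6.28,40);r=.01
p=(proj(C,P+np.c_[r*np.cos(th),r*np.sin(th),0*th])-[190,120]+.5)*4
print(p.min(0).round(0),p.max(0).round(0))"
```

```text
t 17.95 tcp [ 0.4982 -0.2994  0.1384] ang 0.1 F [-1.25  0.23 -1.84] w 0.0212
delta [-0.023  0.428  1.837] rot [-0.0005  0.0007  0.0017]
tip [ 0.4978 -0.2967  0.0836]
[200. 272.] [301. 369.]
```

View pics/w8c.png

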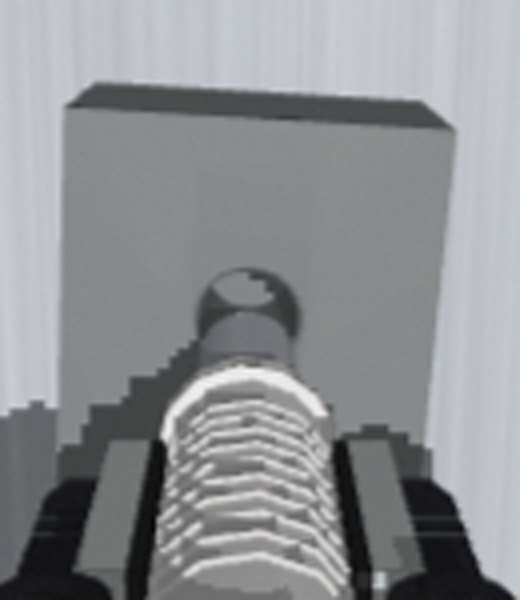

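Emit:
carry_out(
  rows=[
    {"delta_pos":[0,0.36,0.6],"rotation":[0,0,0],"fingers":-0.8},
    {"delta_pos":[0,0.36,1.6],"rotation":[0,0,0],"fingers":-0.8},
    {"delta_pos":[0,0.36,2.6],"rotation":[0,0,0],"fingers":-0.8},
    {"delta_pos":[0,0.36,2.8],"rotation":[0,0,0],"fingers":-0.8},
  ],
)

```text
t: 18.35
ee_pos: [0.4974, -0.3038, 0.1094]
tool_rot: [1.0, 0.0, -0.001, -0.001]
force: [-0.6, 1.0, -3.0]
grip_width: 0.0211
```

```bash
python3 look.py w9; python3 -c "
from h import *
import pickle
goto([.498,-.3030,.10],0)
im=cv2.imread('pics/w9.png');crop(im,190,120,320,270,4,'w9c.png')
s=pickle.load(open('w9.pkl','rb'));C=cam('wrist',s);Rt=R.from_quat(s['tool_rot'])
print('tip',(s['ee_pos']+Rt.apply([0,-.0025,.0543])).round(4))
P=np.array([.498,-.3005,.05]);th=np.linspace(0,6.28,40);r=.01
p=(proj(C,P+np.c_[r*np.cos(th),r*np.sin(th),0*th])-[190,120]+.5)*4
print(p.min(0).round(0),p.max(0).round(0))"
```

```text
t 18.4 tcp [ 0.4975 -0.3039  0.1096] ang 0.01 F [-0.79  0.06 -1.44] w 0.021
delta [ 0.052 -0.09   0.962] rot [-0.0009  0.0016  0.0001]
tip [ 0.4973 -0.3012  0.0551]
[197. 284.] [311. 393.]
```

View pics/w9c.png

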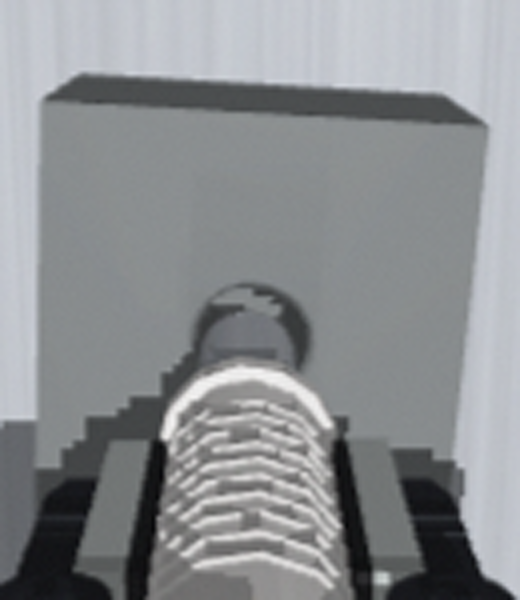

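Emit:
carry_out(
  rows=[
    {"delta_pos":[0.03,-0.08,0.3],"rotation":[0,0,0],"fingers":-0.8},
    {"delta_pos":[0.03,-0.08,0.7],"rotation":[0,0,0],"fingers":-0.8},
    {"delta_pos":[0.03,-0.08,1.1],"rotation":[0,0,0],"fingers":-0.8},
    {"delta_pos":[0.03,-0.08,1.5],"rotation":[0,0,0],"fingers":-0.8},
  ],
)

```text
t: 18.8
ee_pos: [0.4988, -0.304, 0.0962]
tool_rot: [1.0, -0.0, 0.001, 0.001]
force: [0.6, 0.9, -2.1]
grip_width: 0.0208
```

Emit:
carry_out(
  rows=[
    {"delta_pos":[0,0,0.5],"rotation":[0,0,0],"fingers":-0.8},
    {"delta_pos":[0,0,1.0],"rotation":[0,0,0],"fingers":-0.8},
    {"delta_pos":[0,0,1.6],"rotation":[0,0,0],"fingers":-0.8},
    {"delta_pos":[0,0,2.1],"rotation":[0,0,0],"fingers":-0.8},
    {"delta_pos":[0,0,2.4],"rotation":[0,0,0],"fingers":-0.8},
  ],
)

```text
t: 19.3
ee_pos: [0.4984, -0.3038, 0.0716]
tool_rot: [1.0, -0.0, 0.0, 0.0]
force: [0.1, 0.6, -1.9]
grip_width: 0.0206
```

Emit:
carry_out(
  rows=[
    {"delta_pos":[0,0,0.15],"rotation":[0,0,0],"fingers":-0.8},
    {"delta_pos":[0,0,0.3],"rotation":[0,0,0],"fingers":-0.8},
    {"delta_pos":[0,0,0.4],"rotation":[0,0,0],"fingers":-0.8},
  ],
)

```text
t: 19.6
ee_pos: [0.4989, -0.304, 0.0683]
tool_rot: [1.0, 0.0, 0.001, 0.001]
force: [0.3, 0.5, -2.1]
grip_width: 0.0206
```

Emit:
carry_out(
  rows=[
    {"delta_pos":[0,0,0.06],"rotation":[0,0,0],"fingers":-0.8},
    {"delta_pos":[0,0,0.12],"rotation":[0,0,0],"fingers":-0.8},
    {"delta_pos":[0,0,0.18],"rotation":[0,0,0],"fingers":-0.8},
  ],
)

```text
t: 19.9
ee_pos: [0.4989, -0.304, 0.0666]
tool_rot: [1.0, -0.0, 0.001, 0.001]
force: [0.7, 0.0, -1.8]
grip_width: 0.0207
```

Emit:
carry_out(
  rows=[
    {"delta_pos":[0,0,0.06],"rotation":[0,0,0],"fingers":-0.8},
    {"delta_pos":[0,0,0.1],"rotation":[0,0,0],"fingers":-0.8},
  ],
)

```text
t: 20.1
ee_pos: [0.4988, -0.304, 0.0663]
tool_rot: [1.0, 0.0, 0.001, 0.001]
force: [-2.4, 1.3, 7.0]
grip_width: 0.0207
```

Gauge seated at the original height of 0.0663. Releasing and rising.

Emit:
carry_out(
  rows=[
    {"delta_pos":[0,0,0],"rotation":[0,0,0],"fingers":-0.3},
    {"delta_pos":[0,0,0],"rotation":[0,0,0],"fingers":0},
    {"delta_pos":[0,0,0],"rotation":[0,0,0],"fingers":0.1},
    {"delta_pos":[0,0,0],"rotation":[0,0,0],"fingers":0.1},
  ],
)

```text
t: 20.5
ee_pos: [0.4988, -0.304, 0.0655]
tool_rot: [1.0, -0.0, 0.001, 0.001]
force: [-0.5, -0.1, 0.3]
grip_width: 0.0471
```

Emit:
carry_out(
  rows=[
    {"delta_pos":[0,0,-2],"rotation":[0,0,0],"fingers":0.1},
    {"delta_pos":[0,0,-5],"rotation":[0,0,0],"fingers":0.1},
    {"delta_pos":[0,0,-9],"rotation":[0,0,0],"fingers":0.1},
    {"delta_pos":[0,0,-12],"rotation":[0,0,0],"fingers":0.1},
    {"delta_pos":[0,-1,-15],"rotation":[0,0,-0.1],"fingers":0.1},
  ],
)

```text
t: 21.0
ee_pos: [0.4989, -0.2948, 0.217]
tool_rot: [0.999, 0.051, 0.001, 0.001]
force: [-0.1, -0.1, 0.4]
grip_width: 0.0471
```

```bash
python3 look.py w10
python3 - <<'E'
from h import *
im=imaging.get_image('scene')[:,:,::-1];crop(im,80,160,310,270,3.4,'s10.png')
goto([.5333,.0543,.19],16.5)
E
```

```text
t 21.1 tcp [ 0.501  -0.2947  0.2203] ang 5.85 F [0.55 0.1  0.23] w 0.047
delta [  6.744 -34.404   2.866] rot [ 0.0071 -0.0074 -0.1859]
```

View pics/s10.png

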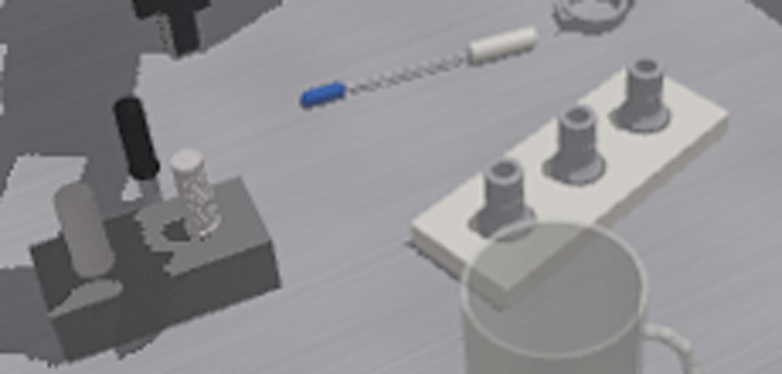

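View pics/w10.png

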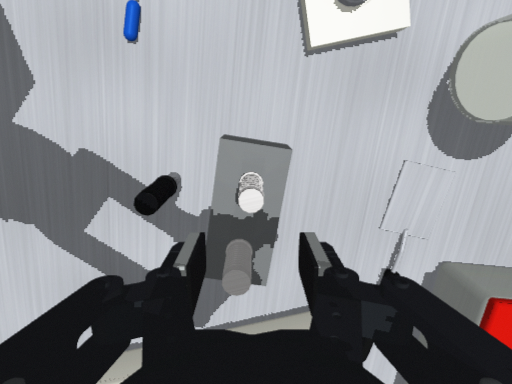

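The scene shows the gauge back upright in its +y hole, and the wrist view shows its top at (250,200). The nozzles are undisturbed. Now for the left nozzle.

Emit:
carry_out(
  rows=[
    {"delta_pos":[0.9,-4.8,0.4],"rotation":[0,0,-0.1],"fingers":0.3},
    {"delta_pos":[1.9,-9.7,0.8],"rotation":[0,0,-0.186],"fingers":0.3},
    {"delta_pos":[2.8,-14.5,1.2],"rotation":[0,0,-0.186],"fingers":0.3},
    {"delta_pos":[3.8,-19.4,1.6],"rotation":[0,0,-0.186],"fingers":0.3},
    {"delta_pos":[4.7,-24.2,2],"rotation":[0,0,-0.186],"fingers":0.3},
  ],
)

```text
t: 21.6
ee_pos: [0.5207, -0.0466, 0.1944]
tool_rot: [0.99, 0.142, 0.0, 0.0]
force: [0.8, -0.2, -0.1]
grip_width: 0.0556
```

```bash
python3 -c "
from h import *
goto([.5333,.0543,.19],16.5)"
```

```text
t 21.6 tcp [ 0.5207 -0.0466  0.1944] ang 16.31 F [ 0.75 -0.16 -0.1 ] w 0.0556
delta [ 4.038 -9.327  0.43 ] rot [ 0.0009  0.     -0.0033]
```

Emit:
carry_out(
  rows=[
    {"delta_pos":[2,-4.7,0.4],"rotation":[0,0,0],"fingers":0.3},
    {"delta_pos":[4,-9.3,0.4],"rotation":[0,0,0],"fingers":0.3},
    {"delta_pos":[4,-9.3,0.4],"rotation":[0,0,0],"fingers":0.3},
    {"delta_pos":[4,-9.3,0.4],"rotation":[0,0,0],"fingers":0.3},
    {"delta_pos":[4,-9.3,0.4],"rotation":[0,0,0],"fingers":0.3},
  ],
)

```text
t: 22.1
ee_pos: [0.533, 0.0513, 0.1906]
tool_rot: [0.99, 0.142, -0.0, 0.001]
force: [0.5, 0.5, 0.3]
grip_width: 0.0556
```

```bash
python3 look.py w11; python3 -c "
from h import *
import pickle
goto([.5333,.0543,.035],16.5)
s=pickle.load(open('w11.pkl','rb'));C=cam('wrist',s)
im=cv2.imread('pics/w11.png')
th=np.linspace(0,6.28,60)
for P,c in (((.5333,.0543,.074),(0,0,255)),((.5562,-.0222,.074),(0,255,0))):
  p=proj(C,np.array(P)+.015*np.c_[np.cos(th),np.sin(th),0*th])
  cv2.polylines(im,[p.round().astype(int)],True,c)
crop(im,150,90,350,290,3.5,'w11c.png')"
```

```text
t 22.15 tcp [0.5331 0.0508 0.1908] ang 16.3 F [ 0.02 -0.41 -0.14] w 0.0555
delta [ 0.125 -0.353 15.579] rot [ 0.0016  0.0003 -0.0034]
```

View pics/w11c.png

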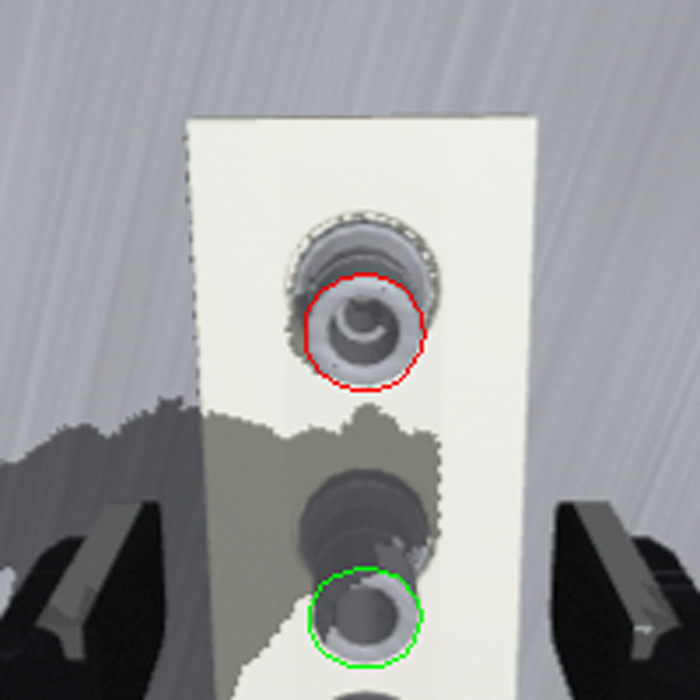

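Estimates match: the mouth circle overlay sits on the left nozzle. Descending.

Emit:
carry_out(
  rows=[
    {"delta_pos":[0.1,-0.35,4],"rotation":[0,0,0],"fingers":0.3},
    {"delta_pos":[0.1,-0.35,8],"rotation":[0,0,0],"fingers":0.3},
    {"delta_pos":[0.1,-0.35,12],"rotation":[0,0,0],"fingers":0.3},
    {"delta_pos":[0.1,-0.35,14.5],"rotation":[0,0,0],"fingers":0.3},
    {"delta_pos":[0.1,-0.35,15.4],"rotation":[0,0,0],"fingers":0.3},
  ],
)

```text
t: 22.65
ee_pos: [0.5313, 0.0537, 0.0346]
tool_rot: [0.99, 0.141, -0.002, 0.0]
force: [-0.9, 0.1, 0.2]
grip_width: 0.0557
```

Emit:
carry_out(
  rows=[
    {"delta_pos":[0,0,0],"rotation":[0,0,0],"fingers":0.3},
    {"delta_pos":[0,0,0],"rotation":[0,0,0],"fingers":0.3},
    {"delta_pos":[0,0,0],"rotation":[0,0,0],"fingers":0.3},
  ],
)

```text
t: 22.95
ee_pos: [0.5351, 0.0553, 0.0388]
tool_rot: [0.99, 0.142, 0.002, 0.001]
force: [-1.4, 1.1, -0.6]
grip_width: 0.0555
```

```bash
python3 -c "
from h import *
goto([.5333,.0543,.036],16.5)"
```

```text
t 22.95 tcp [0.5351 0.0553 0.0388] ang 16.34 F [-1.37  1.11 -0.64] w 0.0555
delta [-0.199  0.04   0.283] rot [ 0.0022 -0.004  -0.0028]
```

Emit:
carry_out(
  rows=[
    {"delta_pos":[-0.15,0,0.3],"rotation":[0,0,0],"fingers":0.3},
    {"delta_pos":[-0.15,0,0.3],"rotation":[0,0,0],"fingers":0},
    {"delta_pos":[-0.15,0,0.3],"rotation":[0,0,0],"fingers":-0.25},
    {"delta_pos":[-0.15,0,0.3],"rotation":[0,0,0],"fingers":-0.45},
    {"delta_pos":[-0.15,0,0.3],"rotation":[0,0,0],"fingers":-0.6},
  ],
  newtons=60,
)

```text
t: 23.45
ee_pos: [0.5326, 0.0554, 0.0348]
tool_rot: [0.99, 0.143, 0.001, 0.001]
force: [0.1, 0.3, 5.4]
grip_width: 0.0284
```

Emit:
carry_out(
  rows=[
    {"delta_pos":[0,0,0],"rotation":[0,0,0],"fingers":-0.6},
    {"delta_pos":[0,0,0],"rotation":[0,0,0],"fingers":-0.6},
    {"delta_pos":[0,0,0],"rotation":[0,0,0],"fingers":-0.6},
  ],
)

```text
t: 23.75
ee_pos: [0.5325, 0.0554, 0.0348]
tool_rot: [0.99, 0.143, 0.001, 0.001]
force: [0.5, 0.4, 6.5]
grip_width: 0.0282
```

Emit:
carry_out(
  rows=[
    {"delta_pos":[0,0,-0.8],"rotation":[0,0,0],"fingers":-0.6},
    {"delta_pos":[0,0,-2.5],"rotation":[0,0,0],"fingers":-0.6},
    {"delta_pos":[0,0,-5.5],"rotation":[0,0,0],"fingers":-0.6},
    {"delta_pos":[0,0,-9.5],"rotation":[0,0,0],"fingers":-0.6},
    {"delta_pos":[0,0,-13],"rotation":[0,0,0],"fingers":-0.6},
  ],
)

```text
t: 24.25
ee_pos: [0.5308, 0.0553, 0.165]
tool_rot: [0.99, 0.143, -0.001, 0.0]
force: [0.9, -0.4, -3.9]
grip_width: 0.0282
```

```bash
python3 -c "
from h import *
goto([.472,.354,.165],6.6)"
```

```text
t 24.25 tcp [0.5308 0.0553 0.165 ] ang 16.39 F [ 0.94 -0.36 -3.94] w 0.0282
delta [ 2.7830e+00 -3.0317e+01 -2.7000e-02] rot [0.0009 0.0016 0.1709]
```

Emit:
carry_out(
  rows=[
    {"delta_pos":[0.3,-3,0],"rotation":[0,0,0.08],"fingers":-0.6},
    {"delta_pos":[0.7,-7,0],"rotation":[0,0,0.17],"fingers":-0.6},
    {"delta_pos":[1.1,-11.5,0],"rotation":[0,0,0.17],"fingers":-0.6},
    {"delta_pos":[1.5,-16,0],"rotation":[0,0,0.17],"fingers":-0.6},
    {"delta_pos":[1.8,-20,0],"rotation":[0,0,0.17],"fingers":-0.6},
  ],
)

```text
t: 24.75
ee_pos: [0.4913, 0.2537, 0.1634]
tool_rot: [0.998, 0.058, -0.0, 0.001]
force: [1.4, -0.7, -3.7]
grip_width: 0.028
```

```bash
python3 -c "
from h import *
T=cam('top');print(onz(T,[(96,154)],.165))
goto([.472,.354,.165],6.6)"; python3 look.py w12
```

```text
[[0.64985638 0.39675909 0.165     ]]
t 24.75 tcp [0.4913 0.2537 0.1634] ang 6.65 F [ 1.38 -0.68 -3.71] w 0.028
delta [ -0.751 -10.18   -0.17 ] rot [0.0014 0.001  0.0009]
```

View pics/w12.png

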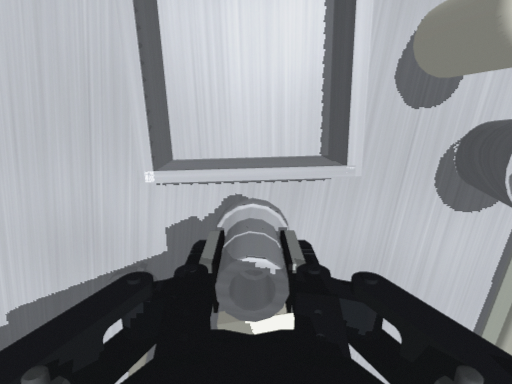

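```bash
python3 -c "
from h import *
import pickle
s=pickle.load(open('w12.pkl','rb'));C=cam('wrist',s)
P=onz(C,[(147,179),(358,173)],.065);print(P)
d=P[1]-P[0];L=np.linalg.norm(d);d/=L;n=np.array([-d[1],d[0],0]);print(L,np.degrees(np.arctan2(d[1],d[0])));c=P.mean(0)+n*.088;print('centre',c)
goto([c[0],c[1],.165],6.6)"
```

```text
[[0.40488034 0.25599749 0.065     ]
 [0.57435509 0.28084118 0.065     ]]
0.17128602026211717 8.339718812423804
centre [0.47685401 0.35548878 0.065     ]
t 24.8 tcp [0.4901 0.2602 0.1636] ang 6.75 F [ 0.39  5.15 -3.14] w 0.0283
delta [-0.19  -9.623 -0.093] rot [-0.0052  0.0009  0.0027]
```

Emit:
carry_out(
  rows=[
    {"delta_pos":[-0.1,-4,0],"rotation":[0,0,0],"fingers":-0.6},
    {"delta_pos":[-0.35,-8,0],"rotation":[0,0,0],"fingers":-0.6},
    {"delta_pos":[-0.35,-9.7,0],"rotation":[0,0,0],"fingers":-0.6},
    {"delta_pos":[-0.35,-9.7,0],"rotation":[0,0,0],"fingers":-0.6},
    {"delta_pos":[-0.35,-9.7,0],"rotation":[0,0,0],"fingers":-0.6},
  ],
)

```text
t: 25.3
ee_pos: [0.4774, 0.3474, 0.1631]
tool_rot: [0.998, 0.059, -0.0, 0.002]
force: [-0.3, -0.7, -3.3]
grip_width: 0.0283
```

Emit:
carry_out(
  rows=[
    {"delta_pos":[0,0,0],"rotation":[0,0,0],"fingers":-0.6},
    {"delta_pos":[0,0,0],"rotation":[0,0,0],"fingers":-0.6},
  ],
)

```text
t: 25.5
ee_pos: [0.4782, 0.3467, 0.1637]
tool_rot: [0.998, 0.057, 0.0, 0.001]
force: [-0.5, -0.5, -3.3]
grip_width: 0.028
```

```bash
python3 look.py w13;python3 -c "
from h import *
cv2.imwrite('pics/t13.png',imaging.get_image('top')[:,:,::-1])
goto([.474,.355,.165],6.6)"
```

```text
t 25.6 tcp [0.4784 0.3471 0.1639] ang 6.56 F [-0.47 -0.08 -3.73] w 0.0279
delta [-0.342 -0.834 -0.112] rot [ 0.0014 -0.0007 -0.0007]
```

View pics/w13.png

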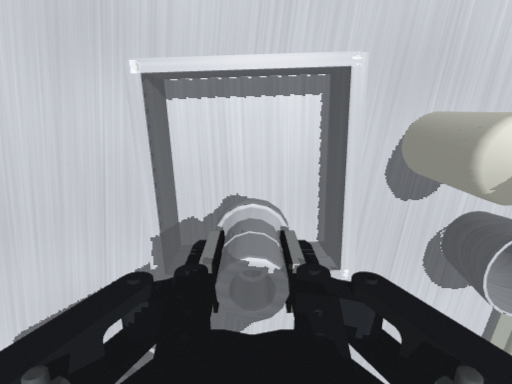

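```bash
python3 -c "
from h import *
import pickle
s=pickle.load(open('w13.pkl','rb'));C=cam('wrist',s)
print(onz(C,[(132,62),(366,55),(348,275)],.065).round(3), onz(C,[(132,62),(348,275)],.065).mean(0))"
```

```text
[[0.379 0.436 0.065]
 [0.549 0.461 0.065]
 [0.572 0.281 0.065]] [0.47554596 0.35885854 0.065     ]
```

Emit:
carry_out(
  rows=[
    {"delta_pos":[-0.3,-1,2],"rotation":[0,0,0],"fingers":-0.6},
    {"delta_pos":[-0.3,-1,5],"rotation":[0,0,0],"fingers":-0.6},
    {"delta_pos":[-0.3,-1,8.5],"rotation":[0,0,0],"fingers":-0.6},
    {"delta_pos":[-0.3,-1,11.3],"rotation":[0,0,0],"fingers":-0.6},
    {"delta_pos":[-0.3,-1,12.5],"rotation":[0,0,0],"fingers":-0.6},
  ],
)

```text
t: 26.1
ee_pos: [0.4726, 0.356, 0.0363]
tool_rot: [0.998, 0.058, -0.002, 0.002]
force: [-0.6, -0.1, -4.2]
grip_width: 0.0279
```

Emit:
carry_out(
  rows=[
    {"delta_pos":[0,0,0.2],"rotation":[0,0,0],"fingers":-0.6},
    {"delta_pos":[0,0,0.4],"rotation":[0,0,0],"fingers":-0.6},
    {"delta_pos":[0,0,0.6],"rotation":[0,0,0],"fingers":-0.6},
    {"delta_pos":[0,0,0.7],"rotation":[0,0,0],"fingers":-0.6},
  ],
)

```text
t: 26.5
ee_pos: [0.4751, 0.3583, 0.0331]
tool_rot: [0.998, 0.058, 0.002, -0.0]
force: [-0.5, -0.0, -4.5]
grip_width: 0.0281
```

Bottom expected at about 0.024. Continuing slowly.

Emit:
carry_out(
  rows=[
    {"delta_pos":[0,0,0.2],"rotation":[0,0,0],"fingers":-0.6},
    {"delta_pos":[0,0,0.4],"rotation":[0,0,0],"fingers":-0.6},
    {"delta_pos":[0,0,0.6],"rotation":[0,0,0],"fingers":-0.6},
    {"delta_pos":[0,0,0.7],"rotation":[0,0,0],"fingers":-0.6},
  ],
)

```text
t: 26.9
ee_pos: [0.4739, 0.3576, 0.0247]
tool_rot: [0.998, 0.058, 0.0, 0.001]
force: [0.1, -0.9, -2.7]
grip_width: 0.0278
```

Emit:
carry_out(
  rows=[
    {"delta_pos":[0,0,0.07],"rotation":[0,0,0],"fingers":-0.6},
    {"delta_pos":[0,0,0.14],"rotation":[0,0,0],"fingers":-0.6},
  ],
)

```text
t: 27.1
ee_pos: [0.474, 0.3577, 0.0238]
tool_rot: [0.998, 0.058, 0.0, 0.001]
force: [-1.9, -0.7, 4.9]
grip_width: 0.028
```

Contact at 0.0238, as predicted. Releasing and rising.

Emit:
carry_out(
  rows=[
    {"delta_pos":[0,0,0],"rotation":[0,0,0],"fingers":-0.3},
    {"delta_pos":[0,0,0],"rotation":[0,0,0],"fingers":-0.1},
    {"delta_pos":[0,0,0],"rotation":[0,0,0],"fingers":0.15},
    {"delta_pos":[0,0,0],"rotation":[0,0,0],"fingers":0.25},
    {"delta_pos":[0,0,0],"rotation":[0,0,0],"fingers":0.25},
  ],
)

```text
t: 27.6
ee_pos: [0.4742, 0.3578, 0.0236]
tool_rot: [0.998, 0.058, 0.001, 0.0]
force: [0.9, 0.3, 0.5]
grip_width: 0.053
```

Emit:
carry_out(
  rows=[
    {"delta_pos":[0,0,-1.5],"rotation":[0,0,0],"fingers":0.25},
    {"delta_pos":[0,0,-4],"rotation":[0,0,0],"fingers":0.25},
    {"delta_pos":[0,0,-8],"rotation":[0,0,0],"fingers":0.25},
    {"delta_pos":[0,0,-13],"rotation":[0,0,0],"fingers":0.25},
    {"delta_pos":[0,0,-18],"rotation":[0,0,0],"fingers":0.25},
  ],
)

```text
t: 28.1
ee_pos: [0.4733, 0.3575, 0.2047]
tool_rot: [0.998, 0.058, -0.0, 0.001]
force: [0.8, 0.2, -0.2]
grip_width: 0.0534
```

Emit:
carry_out(
  rows=[
    {"delta_pos":[0,5,-3],"rotation":[0,0,0],"fingers":0.25},
    {"delta_pos":[0,9,-5],"rotation":[0,0,0],"fingers":0.25},
    {"delta_pos":[0,9,-5],"rotation":[0,0,0],"fingers":0.25},
    {"delta_pos":[0,9,-5],"rotation":[0,0,0],"fingers":0.25},
  ],
)

```text
t: 28.5
ee_pos: [0.4847, 0.2677, 0.2546]
tool_rot: [0.998, 0.057, 0.001, -0.0]
force: [-0.4, 0.4, 0.2]
grip_width: 0.0533
```

```bash
python3 look.py w14;python3 -c "
from h import *
im=imaging.get_image('scene')[:,:,::-1]
crop(im,60,110,420,300,2.2,'s14.png')
crop(imaging.get_image('top')[:,:,::-1],60,150,430,280,2.1,'t14.png')
print(robot.get_state()['joint_velocities'].round(3))"
```

```text
[ 0.012  0.011 -0.001 -0.001  0.001 -0.003]
```

View pics/w14.png

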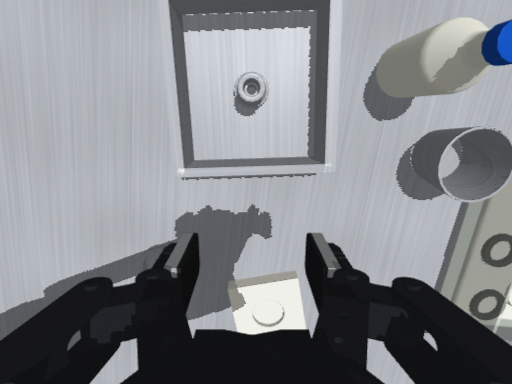

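View pics/s14.png

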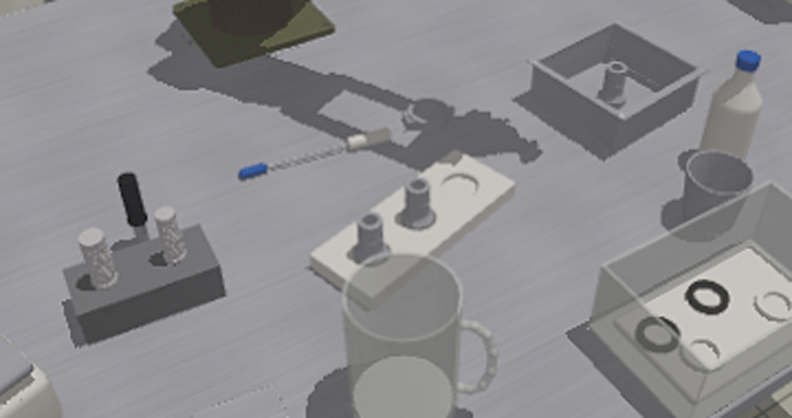

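View pics/t14.png

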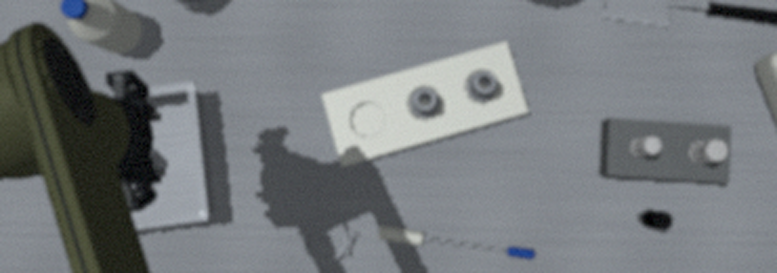

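The wrist view shows the nozzle upright in the pan at (252,89), and the left pocket is empty. The scene crop shows the other two nozzles upright in their pockets at (370,235) and (418,200), and the gauge upright in its hole at (170,235). The arm is clear, so I'm handing in.

```bash
python3 -c "
from h import *
print(robot.hand_in())"
```

```text
the job is handed in; nothing more can be done
None
```

I gauged all three nozzles from left to right. Only the left one stopped the gauge part-way, and it now stands in the steel pan. I handed the job in at about 28.7 s of the 72 s allowed.

| Nozzle | Where the gauge stopped | Contact force | Result |
|---|---|---|---|
| Left | 20 mm in | 13 N | Long sleeve, moved to the pan |
| Middle | 38 mm, at the shoulder | 9 N | Short sleeve, left in its pocket |
| Right | 38 mm, at the shoulder | 9 N | Short sleeve, left in its pocket |

The gauge went back into its own hole before I moved the nozzle. It seated at 7 N at the same height it was picked from.

The last pictures show the left nozzle upright near the middle of the pan and the other two upright in their pockets. The gauge is home and upright, the bystanders look undisturbed, and the gripper is clear of everything. In the scene view after I let go, the top of the gauge sat about 1 px from its first position. I take that as play in the 20 mm hole, and no check failed.

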